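Load well plates into a washer insert

TASK

The two rinsed well plates standing on the grey draining mat go into the steel washer insert: lower the thick white one and the middling blue one, on their long edges and either way round, each into the slot that fits its thickness, until they stand on the insert's floor like the thin green one already there. Then swing the hold-down bar by its red knob across all three plates, right up to its stop, so that they cannot float up in the wash. Leave the green plate in its slot, and the bottles, beaker, tip box and vial rack standing where they are.

Things in the scene. Friction and masses are not known exactly. Their poses are not given: they have to be found in the camera images.
- deep_c (a point): Centre (half-way up) of the thick white 24-well plate, a rigid block standing on its long edge: 128 mm long (own x), 41 mm thick (own y), 85.5 mm tall (own z, up), about 0.16 kg. Starts on the draining mat, its underside 4 mm above the table. Grasp it across its thickness, from above.
- mid_c (a point): Centre (half-way up) of the blue 48-well plate, standing likewise: 128 mm long (x), 27 mm thick (y), 85.5 mm tall (z), about 0.11 kg. Also on the mat.
- thin_c (a point): Centre of the green plate, 128 x 14 x 85.5 mm, already standing in the narrowest slot of the insert. It stays there.
- rack: Stainless washer insert, fixed: sheet floor 170 mm (its x) by 262 mm (its y), floor top 12 mm above the table; origin on the table under its centre. Three slots side by side along its y, each running along its x, between hoops of 6 mm wire. Hoops stand only at x = -40 and +40 mm, up to 77 mm above the table, so fingers can go down between the two rows at the middle of a plate.
- slot_deep (a point): Middle of the widest slot (for the 41 mm plate), on the insert's floor; rack frame y = +46 mm, axes as the rack's. Every slot narrows: a flared mouth from 77 down to 54 mm above the table (about 9 mm wider each side at the top), below that parallel and 3 mm wider than its plate. A plate in place has its top 97.5 mm above the table.
- slot_mid (a point): Middle of the middle slot (for the 27 mm plate), on the floor; rack frame y = -18 mm. Rim wires across both ends of all the slots (rack x = -78 and +78 mm, 41 mm above the table) leave a plate 11 mm endways play either way.
- slot_thin (a point): Middle of the narrowest slot (14 mm plate, already filled), on the floor; rack frame y = -68 mm.
- bar (a joint): Angle of the level hold-down bar, turning about a vertical pin. 0 = closed: along the rack's -y, across the middle of all three plates, at its stop. It opens clockwise seen from above, up to 2.0 rad; at 1.57 it points along the rack's -x (towards the robot). Starts at 1.55 to 1.9. It moves stiffly (2 to 3 N at the knob) and stays where it is left.
- bar_knob (a point): Middle of the red upright knob on the bar, 18 mm diameter, from 121 to 157 mm above the table, 100 mm from the pivot; push it sideways or pinch it.
- bar_pivot (a point): Pivot of the bar on a post at rack frame x = 0, y = +116 mm. The bar is 234 mm long from here, 14 mm wide, 105 to 113 mm above the table. A rest post for its end stands at y = -116 mm, 119 mm high.
- mat: Grey draining mat, 220 x 330 x 4 mm, fixed; origin centre of its underside.
- beaker: Small glass beaker standing on the mat between the plates, 48 mm diameter, 58 mm high; origin centre of underside.
- amber: Amber bottle, 86 mm diameter, 170 mm high.
- solvent: White bottle with blue cap, 70 mm diameter, 140 mm high.
- tips: Pipette tip box, 87 x 124 x 90 mm.
- vials: Blue vial rack with vials, 90 x 200 x 44 mm.

How it is judged:
By the outcome, as a careful person would: the job done as asked, in the order asked, and still so for the second after the job is handed in, with the robot touching nothing.
It also fails if it takes over 72 s, if anything falls off the work surface, if the arm or the gripper's body presses on something with over 40 N, if the wrist force passes 120 N, or if a joint passes its speed limit or range.

ROBOT

A 6-joint arm with a two-finger parallel gripper is mounted at the origin on the work surface. World frame = base frame: x ahead of the robot, y to its left, z up, the work surface at z = 0. Lengths are in mm, angles in degrees, forces in N, time in s.
With the tool pointing down it reaches from about 275 to 775 mm from the base axis. Payload 14.6 kg.
Tool frame: the origin (TCP) lies at the very end of the fingers, on their centre line; the grasp point (between the pads) lies 19 mm behind it (pinch_z is the z of the grasp point in the tool frame, in mm); z points along the fingers, x is the direction in which the jaws open and shut, and the axes are right-handed (so a half turn about z gives the same grasp; the last joint's range is limited). The gripper opens to 85 mm and grips with 20 to 120 N. Pads are 22 mm wide; open, the fingers measure 114 mm over their backs; the gripper's body (76 mm by 85 mm) begins 54 mm behind the grasp point. The pads swing forward as they close: fully open they stand 13 mm farther back than shut.
Start: joints at [-74.502, 15.075, -2.767, 72.158, 0, 81.102], TCP at [216.845, -478.128, 202.078] pointing down, gripper open.
Joint ranges: [-151.79, 151.79], [-50.71, 97.33], [-67.44, 78.34], [-121.81, 120.89], [-77.56, 73.72], [-180, 180]. Speed limits (degrees/s): [108.29, 108.29, 147.25, 159.86, 180, 180].

INTERFACE

Orientations are given as a 3x3 rotation matrix whose columns are the frame's x, y, z axes.
In Python, from station import state, snapshot, sign_off, pinch_z gives the robot as it stands.
- The arm moves only by the tool servo_tool, never from a script. Its argument "rows" is one flat list of numbers, 6 for each row, row after row: the shift along the tool's x, y, z in cm, then the turn, a rotation vector about the tool's x, y, z in rad. In form: [x, y, z, wx, wy, wz, x, y, z, wx, wy, wz, ...]. A call has 1 to 20 rows; each row is the pose to reach, as a shift and turn from the pose measured when the call began, along the tool's axes at that moment; what a row does not reach only later rows make up. A row lasts 1/12 s, in which the tool goes at most 41.7 mm and 7.16 degrees, less where a joint would pass 70% of its speed; a pose out of reach is approached as far as the arm can. A call with a gripper value outside its range is refused whole. "fingers" is the closure, from 0 (fully open) to 1 (shut), set as the call begins (left out, the last holds). The fingers move at their own pace and stop on an object; "grip_force" is the grip in N (left out, the last holds). Time passes only in rows, so rows that repeat a pose let the fingers close. It gives the time, the measured TCP pose, the force and the opening at its end, in the units of the state.
- state(): the state, without advancing time (a new reading comes with each control period).
- snapshot(name): name is "side" or "top"; returns a dict with "pixels" (480x640x3 uint8, red, green, blue), "vfov" (degrees; the focal length in pixels is half the picture's height over the tangent of half this angle, whatever the lens; pixels are square), "cx", "cy" (the principal point, pixels), "pose" (4x4, takes a point from camera to world coordinates). Camera axes: x right, y up, looking along -z (the intrinsics and any distortion apply to the point x, -y, -z); pixel columns grow to the right and rows downward; lengths in mm; the calibration is good to about 2 mm. A picture is of the moment at which its call begins. There is no depth.
- sign_off(): hands the job in, once; it reports no verdict.
The state is a dict: "time": time; "q": joint angles; "qvel": joint speeds; "joint_torque": joint torques, N m; "position": TCP position; "ee_rot": TCP orientation; "wrist_force": force on the tool from outside, world axes, zero at the start; "wrist_torque": the same for the moment, N m; "finger_gap": finger opening in mm.
Only numpy, scipy, OpenCV 4.12 (cv2) and the standard library are available. Lean on these libraries where they do the work, as an engineer would, in place of code of your own. Each camera call takes 0.05 s, during which the arm holds its last target.

## Working session

There is one attempt and no reset: what is moved stays moved. The work goes in short steps, Python scripts to look and compute and a tool call to move; the robot and the scene stay as the last step left them, time stands still between calls to the robot, and variables do not carry over. Pictures are saved under pics/ and viewed, and the job is handed in when it is done.

Besides the shell and the picture viewer there is one more tool, called after "Request:" as name(argument=value, ...) on one line, values as JSON. servo_tool: Moves the arm, as the interface text tells. Its arguments: {"type":"object","properties":{"rows":{"type":"array","items":{"type":"number"}},"fingers":{"type":"number"},"grip_force":{"type":"number"}},"required":["rows"]}

```bash
mkdir -p pics; ls
python3 - <<'E'
from station import state, snapshot, pinch_z
import cv2,numpy as np
print(pinch_z, state())
for n in ("side","top"):
    s=snapshot(n); cv2.imwrite(f"pics/{n}0.png",s["pixels"][:,:,::-1]); np.savez(f"pics/{n}0.npz",**s)
    print(n,[k for k in s],s["vfov"],s["cx"],s["cy"],np.round(s["pose"],4).tolist(),{k:v for k,v in s.items() if k not in("pixels","pose")})
E
```

```text
pics
-18.700000000000003 {'time': 0.0, 'q': array([-7.45014875e+01,  1.50987371e+01, -2.80171941e+00,  7.21598591e+01,
        9.21700045e-05,  8.11039297e+01]), 'qvel': array([-0.00415736, -0.01397923,  0.04376685, -0.05027781, -0.06077765,
        0.025135  ]), 'joint_torque': array([-1.51355431e-03, -6.37614584e+01,  3.84562147e+01,  1.38544207e-02,
       -1.20277609e-04, -6.77322220e-06]), 'position': array([ 216.7659833 , -477.83277498,  201.63909269]), 'ee_rot': array([[ 4.13018177e-01, -9.10722739e-01, -2.79746899e-04],
       [-9.10722188e-01, -4.13018239e-01,  1.01485661e-03],
       [-1.03979356e-03, -1.64382518e-04, -9.99999446e-01]]), 'wrist_force': array([-0.21023269,  0.02120601, -0.03653668]), 'wrist_torque': array([ 0.0239358 , -0.02002319, -0.02580305]), 'finger_gap': 85.58658520672681}
side ['pixels', 'vfov', 'cx', 'cy', 'pose'] 49.003588779753855 322.5108733633344 236.23416762194014 [[0.9944, 0.0894, -0.0568, 567.7469], [-0.1051, 0.7686, -0.631, -883.701], [-0.0128, 0.6334, 0.7737, 1178.3071], [0.0, 0.0, 0.0, 1.0]] {'vfov': 49.003588779753855, 'cx': 322.5108733633344, 'cy': 236.23416762194014}
top ['pixels', 'vfov', 'cx', 'cy', 'pose'] 46.733560980286214 324.0321986564537 238.06272910617147 [[-0.0299, 0.9964, -0.08, 528.6237], [-0.999, -0.0324, -0.0305, -27.3576], [-0.033, 0.079, 0.9963, 1423.9979], [0.0, 0.0, 0.0, 1.0]] {'vfov': 46.733560980286214, 'cx': 324.0321986564537, 'cy': 238.06272910617147}
```

View pics/top0.png

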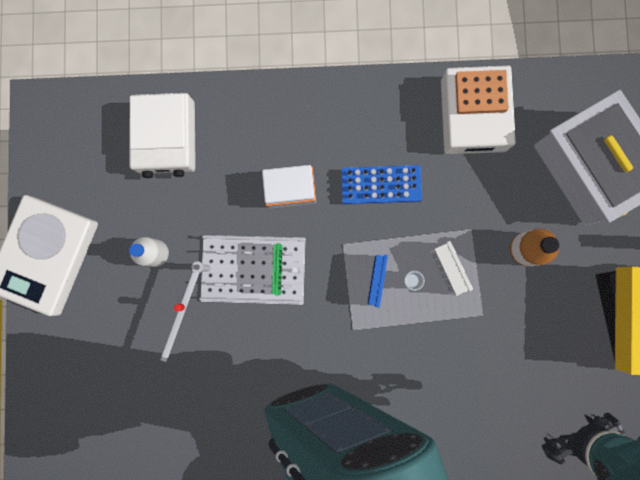

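View pics/side0.png

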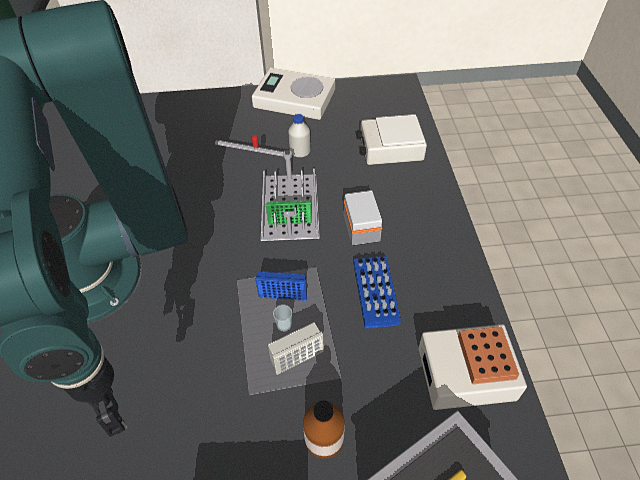

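```bash
cat > h.py <<'E'
import numpy as np,cv2
def load(n):
    d=np.load(f"pics/{n}.npz"); return {k:d[k] for k in d.files}
def ray(s,uv,z):
    h,w=s["pixels"].shape[:2]; f=h/2/np.tan(np.radians(float(s["vfov"]))/2)
    u,v=uv; d=s["pose"][:3,:3]@np.array([(u-s["cx"])/f,-(v-s["cy"])/f,-1]); o=s["pose"][:3,3]
    return o+d*(z-o[2])/d[2]
def proj(s,p):
    h,w=s["pixels"].shape[:2]; f=h/2/np.tan(np.radians(float(s["vfov"]))/2)
    c=s["pose"][:3,:3].T@(np.array(p,float)-s["pose"][:3,3]); return np.array([s["cx"]+f*c[0]/-c[2], s["cy"]-f*c[1]/-c[2]])
def crop(n,x0,y0,x1,y1,k,out):
    im=load(n)["pixels"][y0:y1,x0:x1,::-1]; cv2.imwrite("pics/"+out,cv2.resize(im,None,fx=k,fy=k,interpolation=cv2.INTER_CUBIC))
E
python3 - <<'E'
from h import *
crop("top0",340,220,490,332,5,"t_mat.png")
crop("top0",155,225,315,365,5,"t_rack.png")
crop("side0",235,255,345,395,5,"s_mat.png")
E
```

```text
(no output)
```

View pics/t_mat.png

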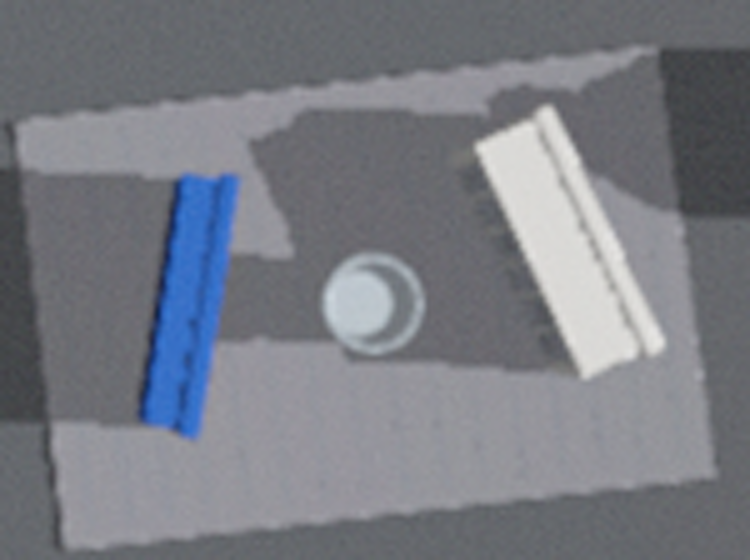

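View pics/t_rack.png

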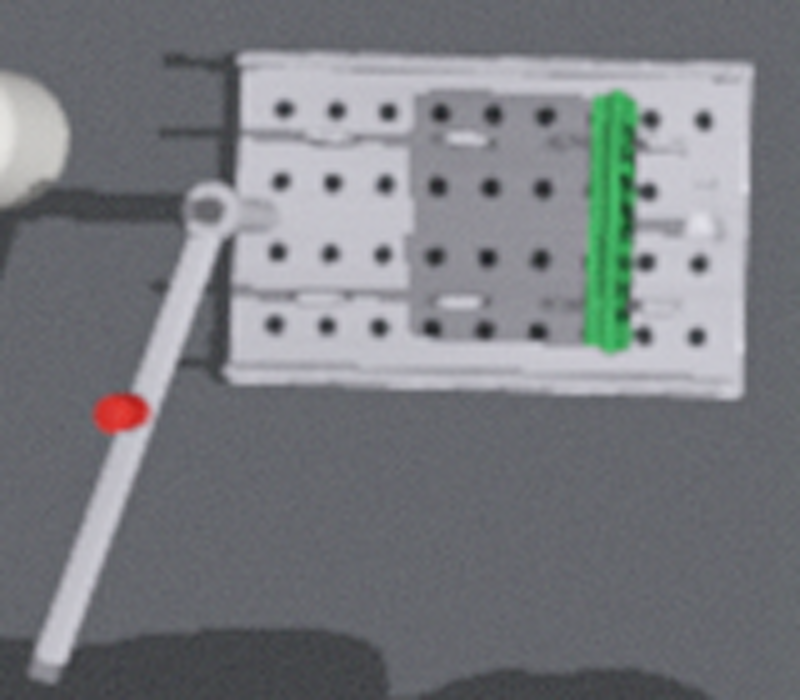

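View pics/s_mat.png

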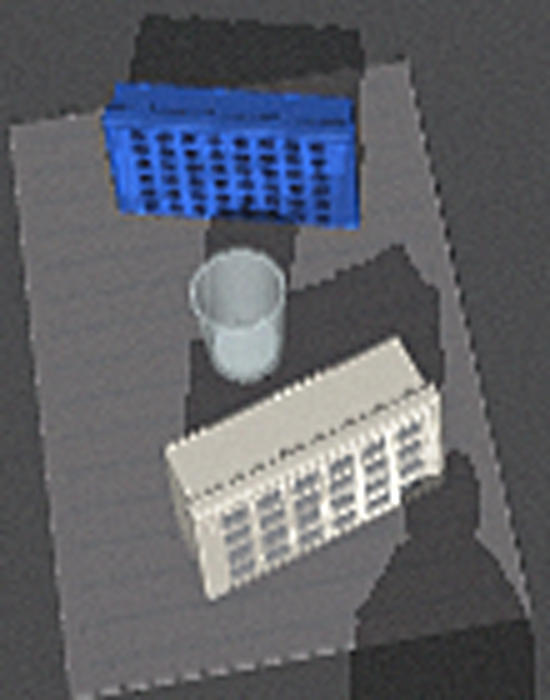

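```bash
cat > m.py <<'E'
from h import *
def rect(s,m,z,nm):
    c=max(cv2.findContours(m.astype(np.uint8),0,2)[0],key=cv2.contourArea)[:,0,:].astype(float)
    P=np.array([ray(s,p,z)[:2] for p in c],np.float32)
    (cx,cy),(w,h),a=cv2.minAreaRect(P)
    if w<h: w,h,a=h,w,a+90
    a=(a+90)%180-90
    print(nm,"c",round(cx,1),round(cy,1),"size",round(w,1),round(h,1),"ang",round(a,2))
    return (cx,cy),(w,h),a
def blob(m,x0,x1,y0,y1):
    o=np.zeros_like(m);o[y0:y1,x0:x1]=m[y0:y1,x0:x1];return o
if __name__=="__main__":
    s=load("top0");I=s["pixels"].astype(int);R,G,B=I[...,0],I[...,1],I[...,2]
    rect(s,blob((B>R+60)&(B>120),360,395,245,315),89.5,"blue")
    rect(s,blob((R>185)&(R>B),425,480,235,300),89.5,"white")
    rect(s,blob((G>R+50)&(G>B+40)&(G>100),260,300,230,310),97.5,"green")
    m=blob((R>200)&(G<100)&(B<100),170,190,295,320); v,u=np.nonzero(m); print("knob",ray(s,(u.mean(),v.mean()),139))
    m=blob((R>130),190,320,228,310); rect(s,m,12,"rack")
    for p in [(240,52),(752,65),(742,395),(228,380)]: print("rackcorner",ray(s,(155+p[0]/5,225+p[1]/5),12)[:2])
    print("piv",ray(s,(155+210/5,225+210/5),113), "end",ray(s,(155+47/5,225+665/5),113))
    print("beaker rim",ray(s,(340+373/5,220+303/5),62),"am",ray(s,(540,246),170))
E
python3 m.py
```

```text
blue c 530.6 -112.1 size 126.2 28.6 ang -11.56
white c 552.8 -292.9 size 125.7 42.0 ang 22.55
green c 565.9 128.5 size 122.0 21.7 ang -3.27
knob [481.40505294 355.9889932  139.        ]
rack c 569.5 214.5 size 291.8 171.3 ang 86.64
rackcorner [658.91256019 326.87946819]
rackcorner [643.63820254  63.51418213]
rackcorner [476.32097974  73.14399566]
rackcorner [491.41353356 335.14135457]
piv [574.67716106 316.85262338 113.        ] end [363.30811093 396.57812659 113.        ]
beaker rim [ 526.98030889 -202.85669021   62.        ] am [ 595.77437677 -470.9618347   170.        ]
```

Run:
```python
from h import *
for cam,k,box in (("side0",4,(205,130,345,395)),("top0",4,(155,225,315,365)),("top0",4,(340,220,490,332))):
    s=load(cam);x0,y0,x1,y1=box
    im=cv2.resize(s["pixels"][y0:y1,x0:x1,::-1].copy(),None,fx=k,fy=k,interpolation=cv2.INTER_CUBIC)
    def frame(c,a,pts,col):
        a=np.radians(a);ca,sa=np.cos(a),np.sin(a)
        q=[proj(s,(c[0]+ca*p[0]-sa*p[1],c[1]+sa*p[0]+ca*p[1],p[2])) for p in pts]
        q=[((p[0]-x0+.5)*k-.5,(p[1]-y0+.5)*k-.5) for p in q]
        cv2.polylines(im,[np.int32(np.round(q))],True,col,1)
    box4=lambda l,w,z,y=0:[(l,w+y,z),(-l,w+y,z),(-l,-w+y,z),(l,-w+y,z)]
    frame((530.6,-112.1),-11.56,box4(64,13.5,89.5),(0,255,255))
    frame((552.8,-292.9),22.55,box4(64,20.5,89.5),(0,0,255))
    rc=(568,200.3);ra=-3.2
    frame(rc,ra,box4(85,131,12),(0,0,255)); frame(rc,ra,box4(64,7,97.5,-68),(255,0,255))
    frame(rc,ra,box4(3,3,105,116),(255,0,0)); frame(rc,ra,box4(3,3,119,-116),(255,0,0))
    n=cam+"_%d.png"%x0; cv2.imwrite("pics/ov_"+n,im); print(n,im.shape)
```

```text
side0_205.png (1060, 560, 3)
top0_155.png (560, 640, 3)
top0_340.png (448, 600, 3)
```

```bash
cd pics; python3 -c "
import cv2
a=cv2.imread('ov_side0_205.png');cv2.imwrite('ov_s1.png',a[:530]);cv2.imwrite('ov_s2.png',a[530:])
b=cv2.imread('ov_top0_155.png');cv2.imwrite('ov_t1.png',b)"
```

```text
(no output)
```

View pics/ov_s1.png

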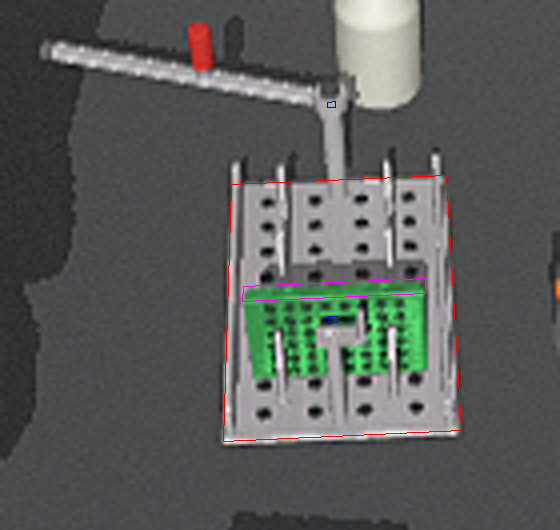

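View pics/ov_s2.png

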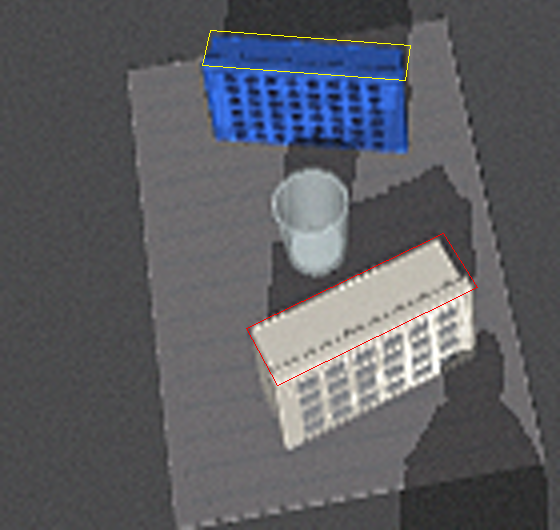

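View pics/ov_t1.png

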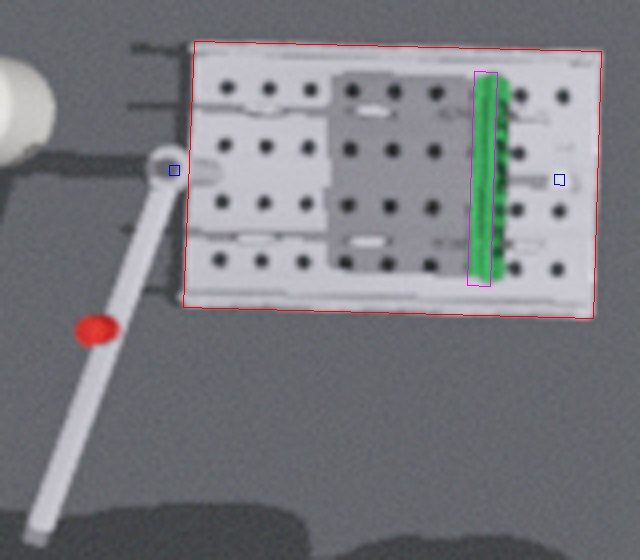

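View pics/ov_top0_340.png

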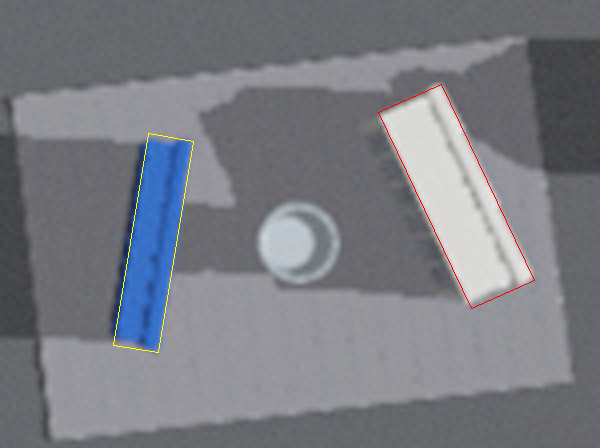

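```bash
cat > go.py <<'E'
import sys,numpy as np
from station import state
from scipy.spatial.transform import Rotation as Ro
x,y,z,yaw=map(float,sys.argv[1:5])
s=state();R=s["ee_rot"];p=s["position"]
a=np.radians(yaw);T=np.array([[np.cos(a),np.sin(a),0],[np.sin(a),-np.cos(a),0],[0,0,-1]])
print("t",s["time"],"pos",np.round(p,1),"yaw",np.round(np.degrees(np.arctan2(R[1,0],R[0,0])),2),"gap",round(s["finger_gap"],1),"F",np.round(s["wrist_force"],1),"q",np.round(s["q"],0))
print("shift cm",np.round(R.T@(np.array([x,y,z])-p)/10,3),"rot",np.round(Ro.from_matrix(R.T@T).as_rotvec(),4))
E
python3 go.py 552.8 -292.9 200 112.5
```

```text
t 0.1 pos [ 216.8 -477.9  201.7] yaw -65.6 gap 85.4 F [0.6 0.  0.5] q [-75.  15.  -3.  72.   0.  81.]
shift cm [ -2.966 -38.241   0.178] rot [-1.4000e-03 -2.0000e-04 -3.1085e+00]
```

Request:
servo_tool(rows=[-0.2,-2,0,0,0,-0.11,-0.3,-4,0,0,0,-0.22,-0.5,-6,0,0,0,-0.33,-0.6,-8,0,0,0,-0.44,-0.8,-10,0,0,0,-0.55,-0.9,-12,0,0,0,-0.66,-1.1,-14,0,0,0,-0.77,-1.2,-16,0,0,0,-0.88,-1.4,-18,0,0,0,-0.99,-1.5,-20,0,0,0,-1.1,-1.7,-22,0,0,0,-1.21,-1.9,-24,0,0,0,-1.32,-2,-26,0,0,0,-1.43,-2.2,-28,0,0,0,-1.54,-2.3,-30,0,0,0,-1.65,-2.5,-32,0,0,0,-1.76,-2.6,-34,0,0,0,-1.87,-2.8,-36,0,0,0,-1.98,-2.9,-37.5,0,0,0,-2.09,-2.97,-38.2,0,0,0,-2.2], fingers=0)

```text
time: 1.77
position: [553.7, -291.9, 201.1]
ee_rot: [[0.487, 0.873, -0.001], [0.873, -0.487, 0.002], [0.001, -0.001, -1.0]]
wrist_force: [-0.2, -0.1, -0.1]
finger_gap: 85.8
```

```bash
python3 go.py 552.8 -292.9 130 112.5
```

```text
t 1.7667 pos [ 553.7 -291.9  201.1] yaw 60.83 gap 85.8 F [-0.2 -0.1 -0.1] q [-35.  25.  13.  78.   0.  -6.]
shift cm [-0.139 -0.021  7.113] rot [-9.000e-04 -1.600e-03 -9.018e-01]
```

Request:
servo_tool(rows=[0,0,1,0,0,-0.12,0,0,2,0,0,-0.24,0,0,3,0,0,-0.36,0,0,4,0,0,-0.48,-0.1,0,5,0,0,-0.6,-0.1,0,6,0,0,-0.72,-0.14,0,7,0,0,-0.84,-0.14,0,7.1,0,0,-0.9,-0.14,0,7.1,0,0,-0.9,-0.14,0,7.1,0,0,-0.9])

```text
time: 2.6
position: [552.9, -292.9, 130.0]
ee_rot: [[-0.379, 0.925, -0.001], [0.925, 0.379, 0.002], [0.002, -0.0, -1.0]]
wrist_force: [0.7, -0.7, -0.6]
finger_gap: 85.4
```

```bash
cat > snap.py <<'E'
import sys
from station import snapshot
from h import *
tag=sys.argv[1]
for n in ("side","top"):
    s=snapshot(n); np.savez(f"pics/{n}{tag}.npz",**s); cv2.imwrite(f"pics/{n}{tag}.png",s["pixels"][:,:,::-1])
E
python3 snap.py 1; python3 -c "
from h import *
crop('top1',380,200,520,320,5,'t1.png');crop('side1',240,260,380,400,4,'s1.png')"; python3 go.py 552.8 -292.9 44.5 112.5
```

```text
t 2.7 pos [ 553.1 -293.1  130.4] yaw 112.27 gap 85.5 F [-0.3 -0.9  0.5] q [-35.  27.   4.  67.   0. -58.]
shift cm [ 0.013 -0.02   8.587] rot [ 0.0001 -0.0015 -0.0041]
```

View pics/s1.png

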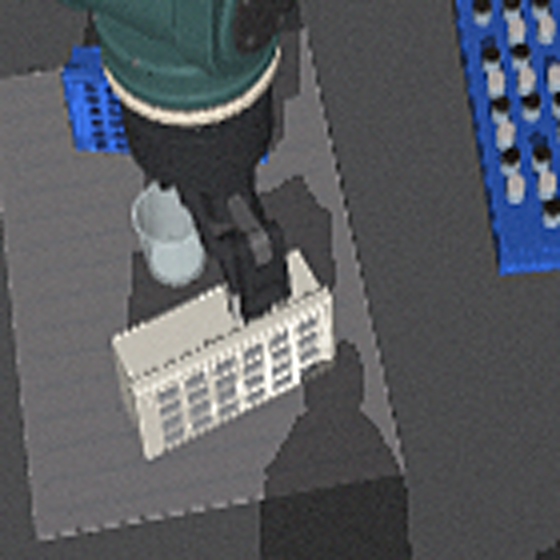

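View pics/t1.png

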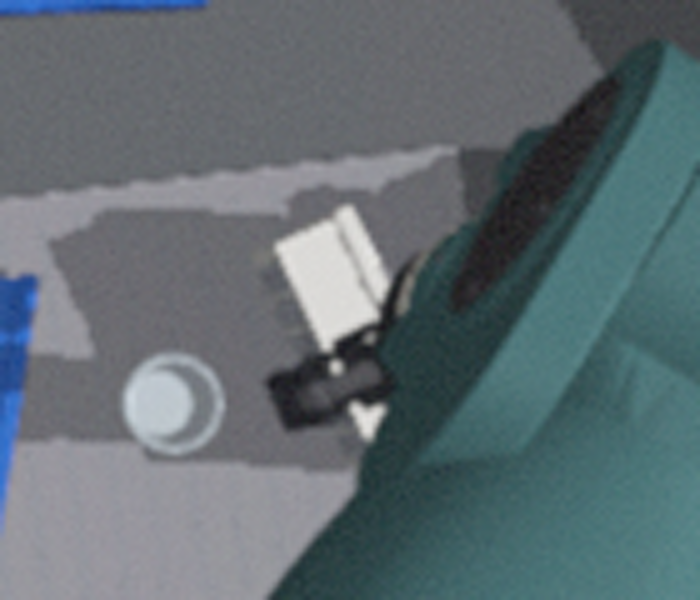

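Request:
servo_tool(rows=[0,0,1.5,0,0,0,0,0,3,0,0,0,0,0,4.5,0,0,0,0,0,6,0,0,0,0,0,7.3,0,0,0,0,0,8.2,0,0,0,0,0,8.6,0,0,0,0,0,8.6,0,0,0])

```text
time: 3.37
position: [552.8, -292.8, 43.9]
ee_rot: [[-0.378, 0.926, -0.001], [0.926, 0.378, 0.002], [0.002, -0.0, -1.0]]
wrist_force: [0.3, -0.1, -0.2]
finger_gap: 85.4
```

Request:
servo_tool(rows=[0,0,0,0,0,0,0,0,0,0,0,0,0,0,0,0,0,0,0,0,0,0,0,0,0,0,0,0,0,0,0,0,0,0,0,0,0,0,0,0,0,0,0,0,0,0,0,0,0,0,0,0,0,0,0,0,0,0,0,0], fingers=1, grip_force=30)

```text
time: 4.2
position: [553.1, -293.0, 44.6]
ee_rot: [[-0.378, 0.926, -0.0], [0.926, 0.378, 0.001], [0.001, 0.0, -1.0]]
wrist_force: [-0.7, -0.3, 5.8]
finger_gap: 40.0
```

```bash
python3 go.py 552.8 -292.9 190 112.5
```

```text
t 4.2 pos [ 553.1 -293.    44.6] yaw 112.22 gap 40.0 F [-0.7 -0.3  5.8] q [-35.  30.  -5.  56.   0. -58.]
shift cm [  0.045  -0.023 -14.545] rot [ 0.0002 -0.0013 -0.0048]
```

Request:
servo_tool(rows=[0,0,-1,0,0,0,0,0,-2.5,0,0,0,0,0,-4.5,0,0,0,0,0,-7,0,0,0,0,0,-9.5,0,0,0,0,0,-12,0,0,0,0,0,-14,0,0,0,0,0,-14.8,0,0,0,0,0,-14.8,0,0,0], grip_force=40)

```text
time: 4.95
position: [553.8, -293.6, 194.5]
ee_rot: [[-0.378, 0.926, 0.002], [0.926, 0.378, -0.001], [-0.001, 0.002, -1.0]]
wrist_force: [0.2, 0.2, -1.5]
finger_gap: 39.9
```

```bash
python3 go.py 570.6 246.2 195 86.8
```

```text
t 4.95 pos [ 553.8 -293.6  194.5] yaw 112.23 gap 39.9 F [ 0.2  0.2 -1.5] q [-35.  25.  12.  76.   0. -58.]
shift cm [49.337 21.974 -0.07 ] rot [0.0021 0.0009 0.4438]
```

Request:
servo_tool(rows=[0.9,0.4,0,0,0,0.01,2.7,1.2,0,0,0,0.02,5.4,2.4,0,0,0,0.05,8.1,3.6,0,0,0,0.08,10.8,4.8,0,0,0,0.11,13.5,6,0,0,0,0.14,16.2,7.2,0,0,0,0.17,18.9,8.4,0,0,0,0.2,21.6,9.6,0,0,0,0.23,24.3,10.8,0,0,0,0.26,27,12,0,0,0,0.28,29.7,13.2,0,0,0,0.3,32.4,14.4,0,0,0,0.32,35.1,15.6,0,0,0,0.34,37.8,16.8,0,0,0,0.36,40.5,18,0,0,0,0.38,43.2,19.2,0,0,0,0.4,45.9,20.4,0,0,0,0.42,48.2,21.5,0,0,0,0.44,49.3,22,0,0,0,0.444])

```text
time: 6.62
position: [569.6, 249.0, 192.6]
ee_rot: [[0.056, 0.998, -0.0], [0.998, -0.056, -0.001], [-0.001, -0.0, -1.0]]
wrist_force: [0.1, -0.8, -2.1]
finger_gap: 39.9
```

```bash
python3 go.py 570.6 246.2 150 86.8
```

```text
t 6.6167 pos [569.6 249.  192.6] yaw 86.82 gap 39.9 F [ 0.1 -0.8 -2.1] q [16. 25. 11. 76. -0. 19.]
shift cm [-0.269  0.118  4.257] rot [-0.0003  0.0005  0.0003]
```

Request:
servo_tool(rows=[-0.27,0.12,1.5,0,0,0,-0.27,0.12,3,0,0,0,-0.27,0.12,4.5,0,0,0,-0.27,0.12,5.6,0,0,0,-0.27,0.12,6,0,0,0,-0.27,0.12,6,0,0,0,-0.27,0.12,6,0,0,0,-0.27,0.12,6,0,0,0])

```text
time: 7.28
position: [570.8, 246.2, 133.1]
ee_rot: [[0.056, 0.998, 0.0], [0.998, -0.056, -0.0], [-0.0, 0.0, -1.0]]
wrist_force: [0.1, 0.1, -1.6]
finger_gap: 40.0
```

```bash
python3 snap.py 2; python3 -c "
from h import *
crop('top2',180,210,320,330,5,'t2.png');crop('side2',230,100,350,250,5,'s2.png')"; python3 go.py 570.6 246.2 130 86.8
```

```text
t 7.3833 pos [570.9 246.3 133.2] yaw 86.81 gap 39.9 F [-0.9  0.3 -0.9] q [16. 26.  4. 67. -0. 19.]
shift cm [-0.007 -0.03   0.319] rot [0.0006 0.0002 0.0002]
```

View pics/s2.png

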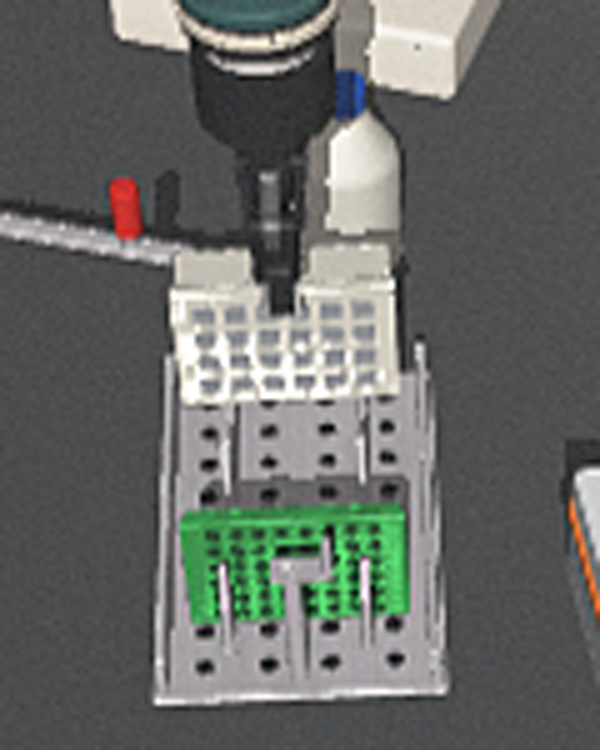

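View pics/t2.png

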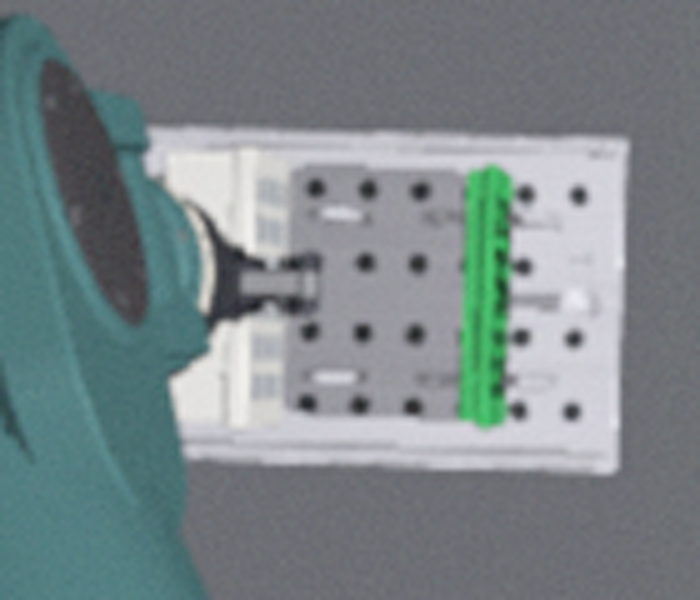

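Run:
```python
from h import *
s=load("top0");c=np.array([568,200.3]);a=np.radians(-3.2);ex=np.array([np.cos(a),np.sin(a)]);ey=np.array([-ex[1],ex[0]])
crop("top0",195,230,312,310,7,"rack7.png")
I=s["pixels"].astype(int);g=I.sum(2)/3
m=((g>185)&(np.abs(I[...,0]-I[...,1])<25)).astype(np.uint8);m[:232]=0;m[305:]=0;m[:,:200]=0;m[:,308:]=0
n,l,st,ce=cv2.connectedComponentsWithStats(m)
for i in range(1,n):
    if st[i,4]>3:
        P=ray(s,ce[i],77)[:2]-c; print(st[i],np.round(ce[i],1),"rack xy",np.round([P@ex,P@ey],1))
```

```text
[ 202  236  103   68 2196] [264.2 269.9] rack xy [ -2.  -38.6]
[275 238   6   1   6] [277.5 238. ] rack xy [ 76.5 -68.6]
[203 253  34  29 715] [219.6 267.5] rack xy [ 1.  70.6]
[245 252   6   2   8] [248.  252.2] rack xy [40.   2.4]
[200 263   3   8  16] [200.9 266.5] rack xy [  2.4 116.8]
[244 285   6   1   6] [246.5 285. ] rack xy [-39.7   3.2]
[201 299  12   2  23] [206.7 299.5] rack xy [-77.3  98.9]
[215 299   6   2   8] [217.8 299.8] rack xy [-77.2  72. ]
[222 299  24   3  37] [234.6 300.2] rack xy [-77.3  30.8]
```

View pics/rack7.png

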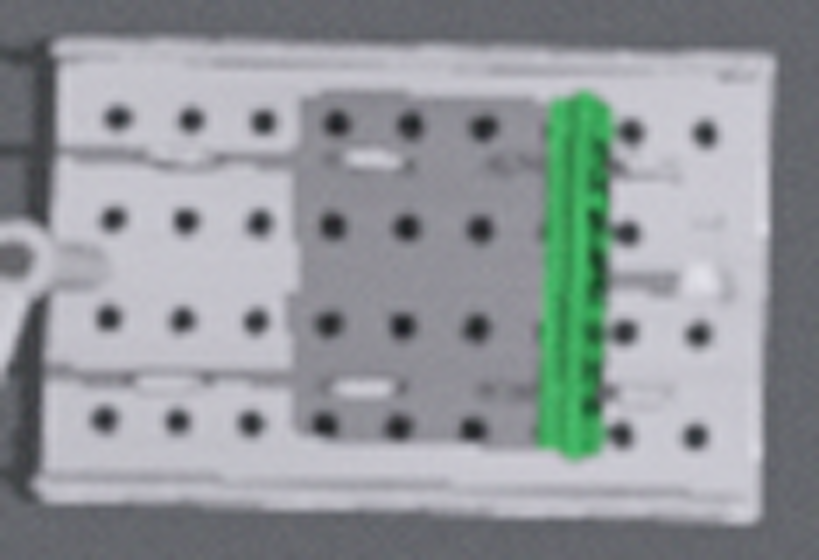

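```bash
python3 - <<'E'
from h import *
s=load("top0");c=np.array([568,200.3]);a=np.radians(-3.2);ex=np.array([np.cos(a),np.sin(a)]);ey=np.array([-ex[1],ex[0]])
for u,v in [(342,158),(402,161),(331,387),(396,389),(150,157),(213,158),(133,383),(205,382),(612,162),(680,170)]:
  print((u,v),[np.round([(ray(s,(195+(u+.5)/7-.5,230+(v+.5)/7-.5),z)[:2]-c)@e for e in(ex,ey)],1).tolist() for z in(54,77)])
# held plate: front top edge & sides in side2/top2
for n in("side2","top2"):
  s=load(n)
  for x in(-64,64):
    for y in(46-20.5,46+20.5):
      for z in(93,178.5-0): 
        pass
E
python3 - <<'E'
from h import *
c=np.array([570.9,246.3]);a=np.radians(-3.2);ex=np.array([np.cos(a),np.sin(a)]);ey=np.array([-ex[1],ex[0]])
for n,(x0,y0,x1,y1),k in(("side2",(230,100,350,250),5),("top2",(180,210,320,330),5)):
  s=load(n);im=cv2.resize(s["pixels"][y0:y1,x0:x1,::-1].copy(),None,fx=k,fy=k,interpolation=cv2.INTER_CUBIC)
  for z in(93.2,178.7):
    q=[proj(s,[*(c+ex*i+ey*j),z]) for i,j in((64,20.5),(-64,20.5),(-64,-20.5),(64,-20.5))]
    cv2.polylines(im,[np.int32([((p[0]-x0+.5)*k,(p[1]-y0+.5)*k) for p in q])],True,(0,0,255),1)
  # slot deep mouth outline z=54
  c2=np.array([570.6,246.2])
  q=[proj(s,[*(c2+ex*i+ey*j),54]) for i,j in((40,22),(-40,22),(-40,-22),(40,-22))]
  cv2.polylines(im,[np.int32([((p[0]-x0+.5)*k,(p[1]-y0+.5)*k) for p in q])],True,(255,0,0),1)
  cv2.imwrite(f"pics/ov_{n}.png",im)
E
```

```text
(342, 158) [[41.1, 17.8], [40.0, 13.6]]
(402, 161) [[40.5, -3.6], [39.4, -7.4]]
(331, 387) [[-39.9, 18.7], [-39.7, 14.5]]
(396, 389) [[-40.0, -4.4], [-39.8, -8.2]]
(150, 157) [[39.8, 86.4], [38.7, 81.1]]
(213, 158) [[40.0, 63.8], [38.9, 58.9]]
(133, 383) [[-40.3, 89.1], [-40.1, 83.7]]
(205, 382) [[-39.3, 63.5], [-39.1, 58.6]]
(612, 162) [[42.0, -78.3], [40.8, -80.8]]
(680, 170) [[39.8, -102.5], [38.6, -104.6]]
```

View pics/ov_side2.png

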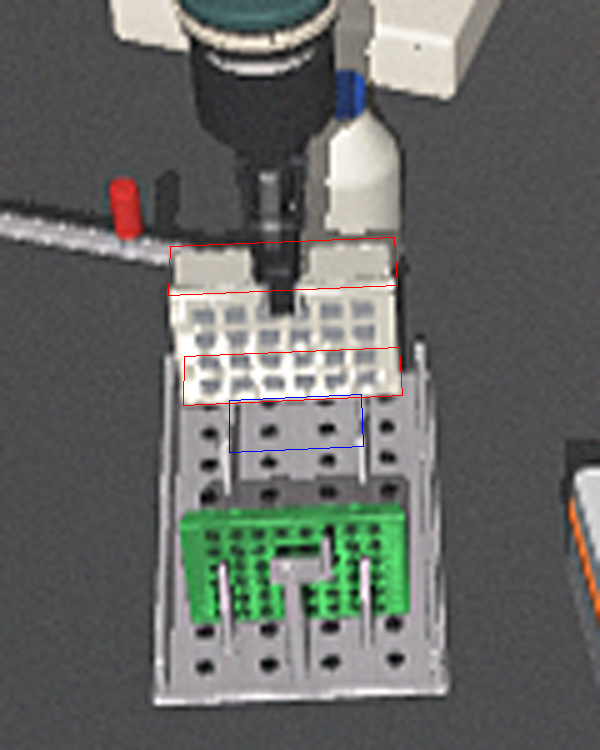

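View pics/ov_top2.png

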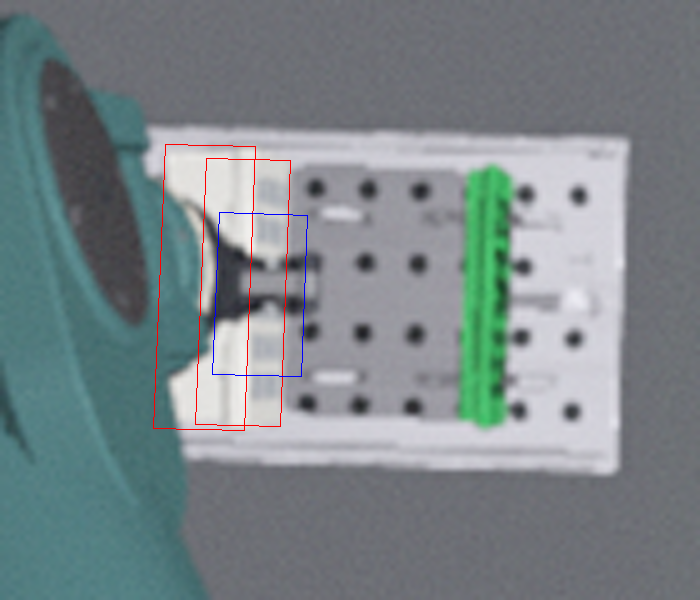

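Request:
servo_tool(rows=[0,0,0.8,0,0,0,0,0,1.8,0,0,0,0,0,2.8,0,0,0,0,0,3.5,0,0,0,0,0,3.9,0,0,0,0,0,4.2,0,0,0,0,0,4.2,0,0,0])

```text
time: 7.97
position: [570.6, 246.2, 90.5]
ee_rot: [[0.056, 0.998, -0.0], [0.998, -0.056, -0.0], [-0.0, -0.0, -1.0]]
wrist_force: [-0.4, 0.1, -2.1]
finger_gap: 40.4
```

```bash
python3 go.py 570.6 246.2 53 86.8; python3 -c "
from station import state
print(state()['wrist_torque'])"
```

```text
t 7.9667 pos [570.6 246.2  90.5] yaw 86.81 gap 40.4 F [-0.4  0.1 -2.1] q [16. 27. -1. 62. -0. 19.]
shift cm [ 6.000e-03 -2.000e-03  3.747e+00] rot [-0.0003  0.0005  0.0002]
[-0.00180117 -0.0344169  -0.01118789]
```

Request:
servo_tool(rows=[0,0,0.3,0,0,0,0,0,0.6,0,0,0,0,0,1,0,0,0,0,0,1.3,0,0,0,0,0,1.5,0,0,0,0,0,1.5,0,0,0])

```text
time: 8.47
position: [570.4, 246.1, 75.0]
ee_rot: [[0.056, 0.998, -0.001], [0.998, -0.056, -0.001], [-0.001, -0.001, -1.0]]
wrist_force: [0.7, 1.1, -1.2]
finger_gap: 39.9
```

```bash
python3 go.py 570.6 246.2 53 86.8; python3 -c "
from station import state
print(state()['wrist_torque'])"
```

```text
t 8.4667 pos [570.4 246.1  75. ] yaw 86.81 gap 39.9 F [ 0.7  1.1 -1.2] q [16. 28. -3. 59. -0. 19.]
shift cm [0.016 0.02  2.201] rot [-0.0008  0.0007  0.0001]
[0.01722424 0.03024154 0.00619333]
```

Going in freely. Lower to just above the floor, then down to contact.

Request:
servo_tool(rows=[0,0,0.4,0,0,0,0,0,0.8,0,0,0,0,0,1.2,0,0,0,0,0,1.6,0,0,0,0,0,1.9,0,0,0,0,0,2.1,0,0,0,0,0,2.15,0,0,0,0,0,2.15,0,0,0])

```text
time: 9.13
position: [570.4, 246.0, 53.4]
ee_rot: [[0.056, 0.998, -0.001], [0.998, -0.056, -0.001], [-0.001, -0.001, -1.0]]
wrist_force: [-0.0, -0.2, -2.4]
finger_gap: 39.9
```

```bash
python3 go.py 570.6 246.2 53 86.8
```

```text
t 9.1333 pos [570.4 246.   53.4] yaw 86.81 gap 39.9 F [-0.  -0.2 -2.4] q [16. 29. -5. 57. -0. 19.]
shift cm [0.018 0.021 0.037] rot [-0.001   0.0008  0.0001]
```

Request:
servo_tool(rows=[0,0,0.05,0,0,0,0,0,0.1,0,0,0,0,0,0.1,0,0,0])

```text
time: 9.38
position: [570.5, 246.1, 52.7]
ee_rot: [[0.056, 0.998, -0.001], [0.998, -0.056, -0.001], [-0.001, -0.001, -1.0]]
wrist_force: [-2.0, 0.7, 2.4]
finger_gap: 40.0
```

Request:
servo_tool(rows=[0,0,0,0,0,0,0,0,0,0,0,0,0,0,0,0,0,0,0,0,0,0,0,0,0,0,0,0,0,0,0,0,0,0,0,0], fingers=0.36)

```text
time: 9.88
position: [570.5, 246.1, 52.7]
ee_rot: [[0.056, 0.998, -0.001], [0.998, -0.056, -0.001], [-0.001, -0.001, -1.0]]
wrist_force: [-1.4, 0.9, -0.0]
finger_gap: 54.5
```

Request:
servo_tool(rows=[0,0,-0.5,0,0,0,0,0,-1.5,0,0,0,0,0,-3,0,0,0,0,0,-5,0,0,0,0,0,-7.5,0,0,0,0,0,-10,0,0,0,0,0,-12.5,0,0,0,0,0,-14,0,0,0,0,0,-14.5,0,0,0])

```text
time: 10.63
position: [571.5, 246.4, 201.3]
ee_rot: [[0.056, 0.998, 0.004], [0.998, -0.056, 0.001], [0.001, 0.004, -1.0]]
wrist_force: [0.9, 0.8, -0.5]
finger_gap: 54.8
```

```bash
python3 go.py 530.6 -112.1 190 78.4
```

```text
t 10.6333 pos [571.5 246.4 201.3] yaw 86.81 gap 54.8 F [ 0.9  0.8 -0.5] q [16. 25. 12. 77. -0. 19.]
shift cm [-36.027  -2.092   1.088] rot [ 0.0035 -0.0011  0.1468]
```

Request:
servo_tool(rows=[-1.5,-0.1,0,0,0,0.01,-4,-0.2,0,0,0,0.02,-7,-0.4,0,0,0,0.03,-10,-0.6,0,0,0,0.04,-13,-0.8,0,0,0,0.05,-16,-0.9,0,0,0,0.06,-19,-1.1,0,0,0,0.08,-22,-1.3,0,0,0,0.09,-25,-1.5,0,0,0,0.1,-28,-1.6,0,0,0,0.11,-31,-1.8,0,0,0,0.13,-34,-2,0.5,0,0,0.14,-35.6,-2.1,1,0,0,0.147,-36,-2.1,2,0,0,0.147,-36,-2.1,3.5,0,0,0.147,-36,-2.1,5,0,0,0.147,-36,-2.1,6.5,0,0,0.147,-36,-2.1,7,0,0,0.147,-36,-2.1,7,0,0,0.147,-36,-2.1,7,0,0,0.147], fingers=0.1)

```text
time: 12.3
position: [530.5, -111.9, 131.1]
ee_rot: [[0.201, 0.979, 0.003], [0.979, -0.201, 0.001], [0.001, 0.003, -1.0]]
wrist_force: [0.5, 0.1, 0.1]
finger_gap: 77.2
```

```bash
python3 snap.py 3; python3 -c "
from h import *
crop('top3',180,210,320,330,5,'t3.png');crop('side3',230,100,350,250,5,'s3.png');crop('side3',230,200,350,350,5,'s3b.png')"; python3 go.py 530.6 -112.1 45 78.4
```

```text
t 12.4 pos [ 531.1 -112.   131.6] yaw 78.39 gap 77.2 F [ 1.  -0.2  1. ] q [-21.  18.  -9.  62.   0.  -9.]
shift cm [-0.032 -0.082  8.663] rot [ 0.0045 -0.0012 -0.0002]
```

View pics/s3.png

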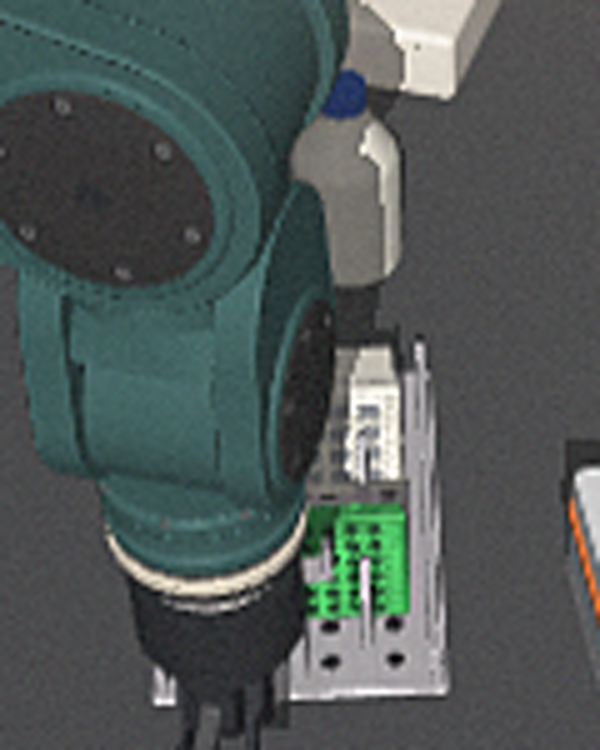

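View pics/s3b.png

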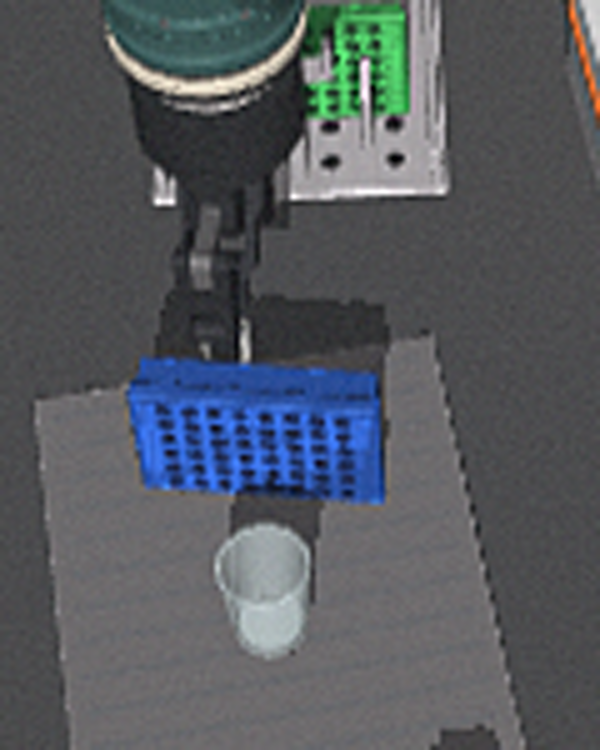

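View pics/top3.png

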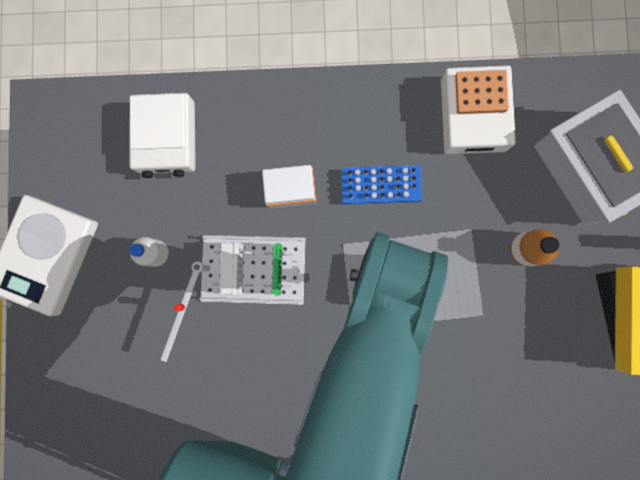

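Run:
```python
from h import *
s=load("side3")
for p in [(531,-112,131),(523,-150,142),(523,-150,131),(539,-74,142),(531,-112,89.5)]: print(p,(proj(s,p)-[230,200])*5)
from m import rect,blob
s=load("top3");c=np.array([568,200.3]);a=np.radians(-3.2);ex=np.array([np.cos(a),np.sin(a)]);ey=np.array([-ex[1],ex[0]])
crop('top3',195,230,312,310,7,'t3.png')
```

```text
(531, -112, 131) [250.54247778 330.57096024]
(523, -150, 142) [236.45474592 382.35547674]
(523, -150, 131) [238.2600233  395.44447022]
(539, -74, 142) [260.78864146 254.67180713]
(531, -112, 89.5) [256.72235257 379.10132793]
```

View pics/t3.png

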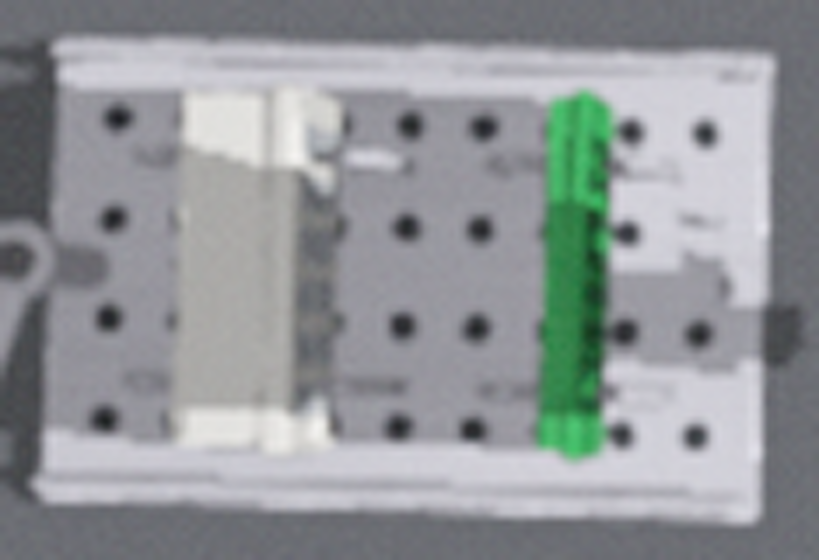

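Run:
```python
from h import *
crop('side3',245,225,325,305,9,'s3c.png')
```

```text
(no output)
```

View pics/s3c.png

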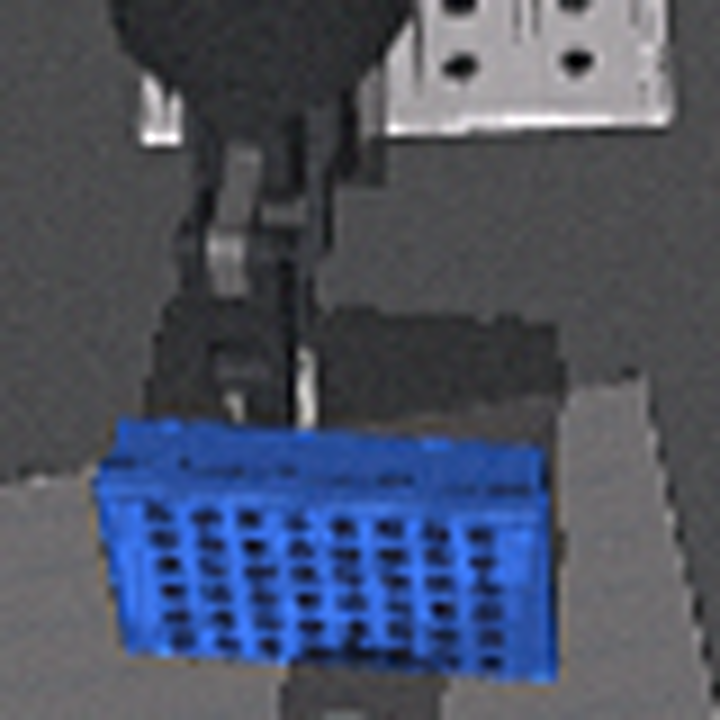

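Run:
```python
from h import *
def tips(n,p,yaw,half,dz):
    s=load(n);a=np.radians(yaw);x=np.array([np.cos(a),np.sin(a),0]);y=np.array([np.sin(a),-np.cos(a),0]);p=np.array(p,float)+[0,0,dz]
    im=s["pixels"][:,:,::-1].copy();k=9
    u0,v0=np.int32(proj(s,p))-40
    im=cv2.resize(im[v0:v0+80,u0:u0+80],None,fx=k,fy=k,interpolation=cv2.INTER_CUBIC)
    for h in(half,-half):
      for zz in (0,20):
        q=[proj(s,p+x*(h+t)+y*w+[0,0,zz]) for t,w in((0,11),(0,-11),(np.sign(h)*14,-11),(np.sign(h)*14,11))]
        cv2.polylines(im,[np.int32([((b[0]-u0+.5)*k,(b[1]-v0+.5)*k) for b in q])],True,(0,0,255) if zz==0 else (0,255,255),1)
    cv2.imwrite(f"pics/tips_{n}.png",im)
tips("side1",(553.1,-293.1,130.4),112.3,42.7,13)
tips("side3",(531.1,-112,131.6),78.4,38.6,11)
```

```text
(no output)
```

View pics/tips_side1.png

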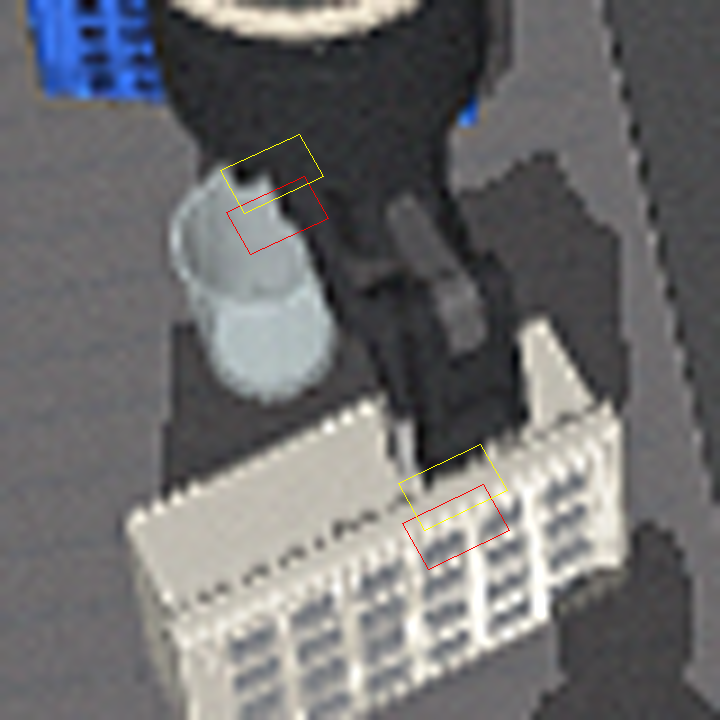

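View pics/tips_side3.png

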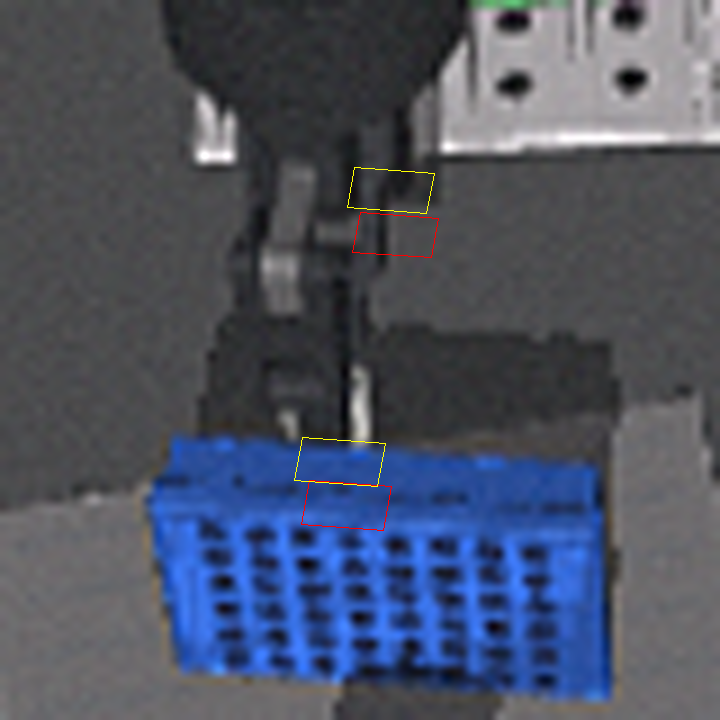

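Request:
servo_tool(rows=[0,-0.05,1.5,0.004,0,0,0,-0.05,3,0.004,0,0,0,-0.05,4.5,0.004,0,0,0,-0.05,6,0.004,0,0,0,-0.05,7.3,0.004,0,0,0,-0.05,8.2,0.004,0,0,0,-0.05,8.65,0.004,0,0,0,-0.05,8.65,0.004,0,0])

```text
time: 13.07
position: [530.8, -111.8, 44.9]
ee_rot: [[0.201, 0.98, 0.0], [0.98, -0.201, 0.001], [0.001, -0.0, -1.0]]
wrist_force: [0.2, 1.0, -0.2]
finger_gap: 76.9
```

Request:
servo_tool(rows=[0,0,0,0,0,0,0,0,0,0,0,0,0,0,0,0,0,0,0,0,0,0,0,0,0,0,0,0,0,0,0,0,0,0,0,0,0,0,0,0,0,0,0,0,0,0,0,0,0,0,0,0,0,0,0,0,0,0,0,0], fingers=1, grip_force=30)

```text
time: 13.9
position: [531.1, -111.9, 45.4]
ee_rot: [[0.201, 0.98, 0.001], [0.98, -0.201, 0.001], [0.001, 0.001, -1.0]]
wrist_force: [-0.7, 0.9, 6.2]
finger_gap: 26.5
```

Request:
servo_tool(rows=[0,0,-1,0,0,0,0,0,-2.5,0,0,0,0,0,-4.5,0,0,0,0,0,-7,0,0,0,0,0,-9.5,0,0,0,0,0,-12,0,0,0,0,0,-14,0,0,0,0,0,-15,0,0,0,0,0,-15,0,0,0], grip_force=40)

```text
time: 14.65
position: [531.9, -112.4, 197.6]
ee_rot: [[0.201, 0.98, 0.004], [0.98, -0.201, -0.0], [0.001, 0.004, -1.0]]
wrist_force: [0.8, -0.4, -1.6]
finger_gap: 26.0
```

```bash
python3 go.py 567 182.3 195 86.8
```

```text
t 14.65 pos [ 531.9 -112.4  197.6] yaw 78.39 gap 26.0 F [ 0.8 -0.4 -1.6] q [-21.  17.  -1.  72.   0.  -9.]
shift cm [29.57  -2.488  0.27 ] rot [ 0.0043 -0.0002 -0.1467]
```

Request:
servo_tool(rows=[1,-0.1,0,0.004,0,-0.01,3,-0.2,0,0.004,0,-0.02,6,-0.5,0,0.004,0,-0.03,9,-0.7,0,0.004,0,-0.05,12,-1,0,0.004,0,-0.06,15,-1.2,0,0.004,0,-0.08,18,-1.5,0,0.004,0,-0.09,21,-1.7,0,0.004,0,-0.11,24,-2,0,0.004,0,-0.12,27,-2.3,0,0.004,0,-0.14,29,-2.4,0,0.004,0,-0.147,29.6,-2.5,0.3,0.004,0,-0.147,29.6,-2.5,1,0.004,0,-0.147,29.6,-2.5,2.5,0.004,0,-0.147,29.6,-2.5,4,0.004,0,-0.147,29.6,-2.5,5.5,0.004,0,-0.147,29.6,-2.5,6.3,0.004,0,-0.147,29.6,-2.5,6.5,0.004,0,-0.147,29.6,-2.5,6.5,0.004,0,-0.147,29.6,-2.5,6.5,0.004,0,-0.147])

```text
time: 16.32
position: [567.4, 182.3, 133.2]
ee_rot: [[0.056, 0.998, 0.001], [0.998, -0.056, 0.0], [0.0, 0.001, -1.0]]
wrist_force: [-0.3, -0.0, -1.7]
finger_gap: 26.1
```

```bash
python3 snap.py 4; python3 -c "
from h import *
crop('top4',180,210,320,330,5,'t4.png');crop('side4',230,100,350,250,5,'s4.png')"; python3 go.py 567 182.3 53.5 86.8
```

```text
t 16.4167 pos [567.6 182.5 133.4] yaw 86.81 gap 25.8 F [-0.4  0.5 -2. ] q [10. 24. -1. 66.  0. 13.]
shift cm [-0.026 -0.074  7.991] rot [ 0.0014 -0.0004  0.0001]
```

View pics/s4.png

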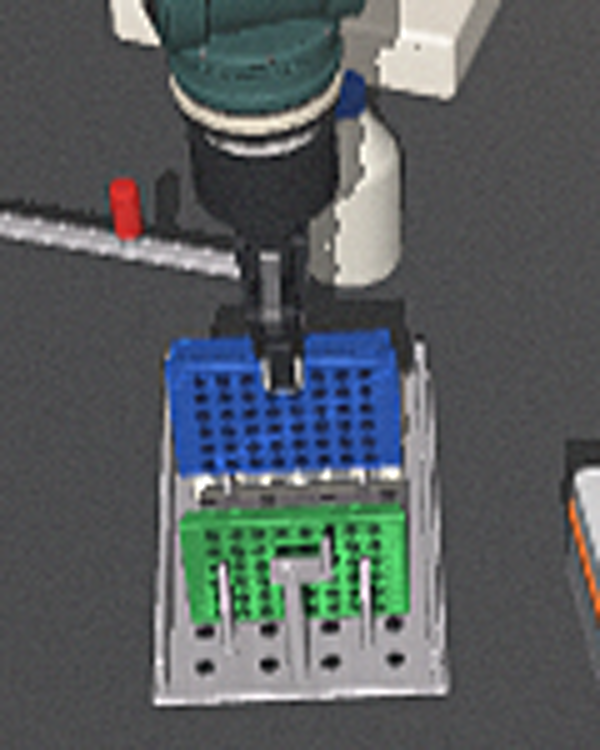

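View pics/t4.png

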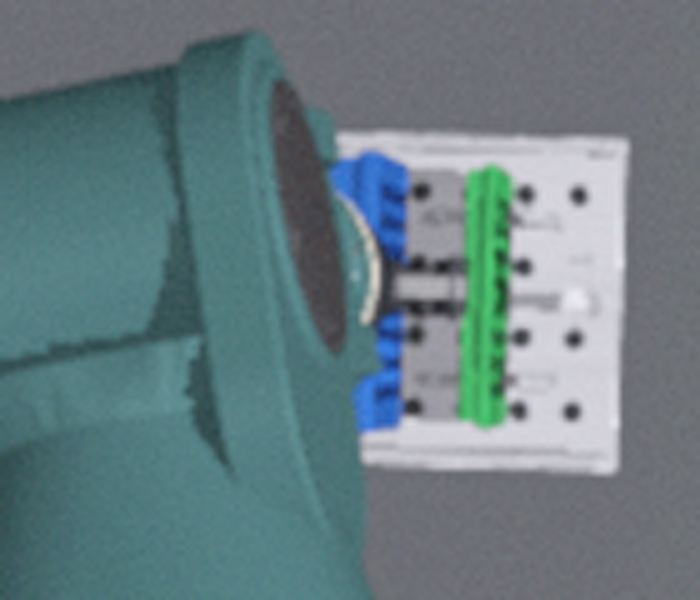

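Blue plate is held centred above the middle slot (side crop 170–405 × 340–475). Lowering in stages.

Request:
servo_tool(rows=[-0.02,-0.05,0.8,0,0,0,-0.02,-0.05,1.8,0,0,0,-0.02,-0.05,2.8,0,0,0,-0.02,-0.05,3.5,0,0,0,-0.02,-0.05,3.9,0,0,0,-0.02,-0.05,4.3,0,0,0,-0.02,-0.05,4.3,0,0,0])

```text
time: 17.0
position: [566.8, 182.4, 89.6]
ee_rot: [[0.056, 0.998, 0.0], [0.998, -0.056, 0.0], [0.0, 0.0, -1.0]]
wrist_force: [0.2, 0.8, -1.9]
finger_gap: 25.8
```

Request:
servo_tool(rows=[0,0,0.3,0,0,0,0,0,0.6,0,0,0,0,0,1,0,0,0,0,0,1.3,0,0,0,0,0,1.5,0,0,0,0,0,1.5,0,0,0])

```text
time: 17.5
position: [566.6, 182.4, 74.1]
ee_rot: [[0.056, 0.998, -0.0], [0.998, -0.056, 0.0], [0.0, -0.0, -1.0]]
wrist_force: [-0.0, 1.1, -2.2]
finger_gap: 26.2
```

```bash
python3 go.py 567 182.3 53.5 86.8
```

```text
t 17.5 pos [566.6 182.4  74.1] yaw 86.81 gap 26.2 F [-0.   1.1 -2.2] q [10. 26. -7. 57.  0. 13.]
shift cm [-0.007  0.036  2.062] rot [-0.0001 -0.0004  0.0001]
```

Request:
servo_tool(rows=[0,0,0.4,0,0,0,0,0,0.8,0,0,0,0,0,1.2,0,0,0,0,0,1.6,0,0,0,0,0,1.9,0,0,0,0,0,2,0,0,0,0,0,2,0,0,0])

```text
time: 18.08
position: [566.4, 182.4, 53.8]
ee_rot: [[0.056, 0.998, -0.001], [0.998, -0.056, 0.0], [0.0, -0.001, -1.0]]
wrist_force: [-0.4, 1.3, -1.2]
finger_gap: 25.9
```

Request:
servo_tool(rows=[0,0,0.05,0,0,0,0,0,0.1,0,0,0,0,0,0.1,0,0,0])

```text
time: 18.33
position: [566.5, 182.4, 53.5]
ee_rot: [[0.056, 0.998, -0.0], [0.998, -0.056, 0.0], [0.0, -0.0, -1.0]]
wrist_force: [-3.2, -0.6, 6.8]
finger_gap: 25.9
```

Request:
servo_tool(rows=[0,0,0,0,0,0,0,0,0,0,0,0,0,0,0,0,0,0,0,0,0,0,0,0,0,0,0,0,0,0,0,0,0,0,0,0], fingers=0.55)

```text
time: 18.83
position: [566.5, 182.4, 53.5]
ee_rot: [[0.056, 0.998, -0.0], [0.998, -0.056, 0.0], [0.0, -0.0, -1.0]]
wrist_force: [0.5, -0.9, -0.7]
finger_gap: 38.2
```

Request:
servo_tool(rows=[0,0,-0.5,0,0,0,0,0,-1.5,0,0,0,0,0,-3,0,0,0,0,0,-5,0,0,0,0,0,-7.5,0,0,0,0,0,-10,0,0,0,0,0,-12.5,0,0,0,0,0,-15,0,0,0,0,0,-16,0,0,0,0,0,-16,0,0,0])

```text
time: 19.67
position: [567.6, 182.5, 216.8]
ee_rot: [[0.056, 0.998, 0.005], [0.998, -0.056, 0.001], [0.001, 0.005, -1.0]]
wrist_force: [0.0, -0.0, -0.3]
finger_gap: 38.3
```

```bash
python3 go.py 440 300 210 86.8
```

```text
t 19.6667 pos [567.6 182.5 216.8] yaw 86.81 gap 38.3 F [ 0.  -0.  -0.3] q [10. 22. 10. 78.  0. 13.]
shift cm [ 11.022 -13.394   0.639] rot [ 0.0045 -0.0013  0.0002]
```

```bash
python3 snap.py 5
python3 - <<'E'
from h import *
from m import blob
for n,b in(("top5",(165,190,295,325)),("side5",(235,280,120,160))):
    s=load(n);I=s["pixels"].astype(int);R,G,B=I[...,0],I[...,1],I[...,2]
    m=blob((R>140)&(G<80)&(B<80),*b); v,u=np.nonzero(m); print(n,len(u),ray(s,(u.mean(),v.mean()),139) if len(u) else 0)
crop("side5",205,110,345,250,5,"s5.png");crop("top5",150,220,320,370,4,"t5.png")
E
python3 go.py 481.5 356 210 66.7
```

```text
top5 0 0
side5 60 [480.31492212 354.13211893 139.        ]
t 19.7667 pos [566.5 182.3 213.6] yaw 86.81 gap 38.4 F [0.4 0.6 0.4] q [10. 22.  9. 77.  0. 13.]
shift cm [16.868 -9.454  0.365] rot [ 3.00e-04 -5.00e-04  3.51e-01]
```

View pics/s5.png

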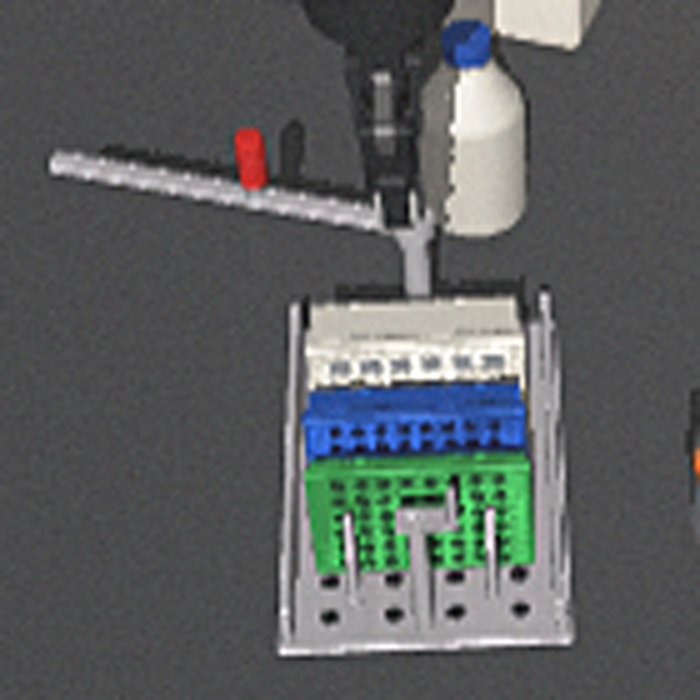

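View pics/t5.png

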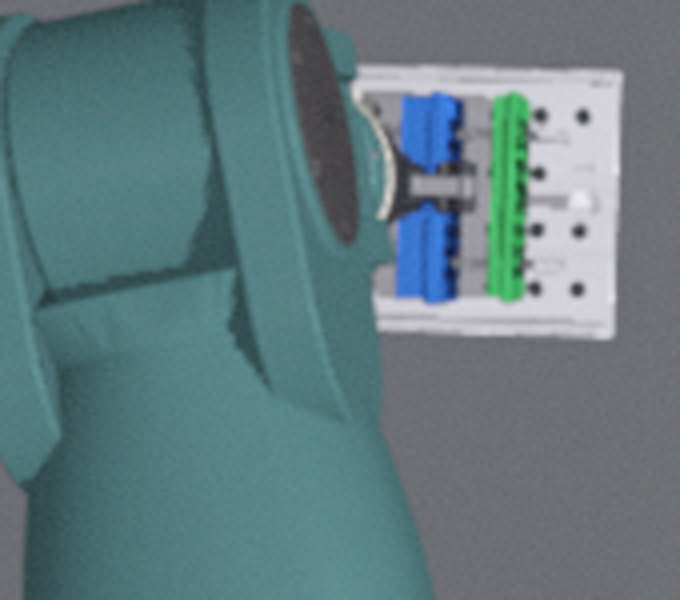

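Request:
servo_tool(rows=[1,-0.5,0,0,0,0.03,3,-1.7,0,0,0,0.08,6,-3.4,0,0,0,0.14,9,-5,0,0,0,0.2,12,-6.7,0,0,0,0.26,15,-8.4,0,0,0,0.32,16.5,-9.3,0,0,0,0.35,16.8,-9.5,0,0,0,0.35,16.8,-9.5,0,0,0,0.35,16.8,-9.5,0,0,0,0.35], fingers=0.6)

```text
time: 20.6
position: [481.1, 354.7, 213.0]
ee_rot: [[0.394, 0.919, -0.0], [0.919, -0.394, -0.0], [-0.0, -0.0, -1.0]]
wrist_force: [0.2, -0.4, 0.8]
finger_gap: 34.2
```

```bash
python3 go.py 481 355.3 125 66.7
```

```text
t 20.6 pos [481.1 354.7 213. ] yaw 66.81 gap 34.2 F [ 0.2 -0.4  0.8] q [29. 22. 10. 78. -0. 52.]
shift cm [ 0.058 -0.027  8.801] rot [-0.0001  0.0005  0.0019]
```

Request:
servo_tool(rows=[0,0,1.5,0,0,0,0,0,3,0,0,0,0,0,4.5,0,0,0,0,0,5.5,0,0,0,0,0,6,0,0,0,0,0,6.5,0,0,0,0,0,7,0,0,0,0,0,7,0,0,0])

```text
time: 21.27
position: [481.1, 354.2, 142.4]
ee_rot: [[0.394, 0.919, -0.001], [0.919, -0.394, -0.001], [-0.001, -0.001, -1.0]]
wrist_force: [0.3, 0.1, -1.1]
finger_gap: 34.0
```

```bash
python3 snap.py 6
python3 - <<'E'
from h import *
crop("side6",205,90,305,170,7,"s6.png")
E
python3 go.py 481 355.3 125 66.7
```

```text
t 21.3667 pos [481.2 354.6 143.3] yaw 66.8 gap 34.0 F [-0.1  0.6 -0.1] q [29. 23.  1. 67. -0. 52.]
shift cm [ 0.059 -0.047  1.828] rot [0.     0.0003 0.0018]
```

View pics/s6.png

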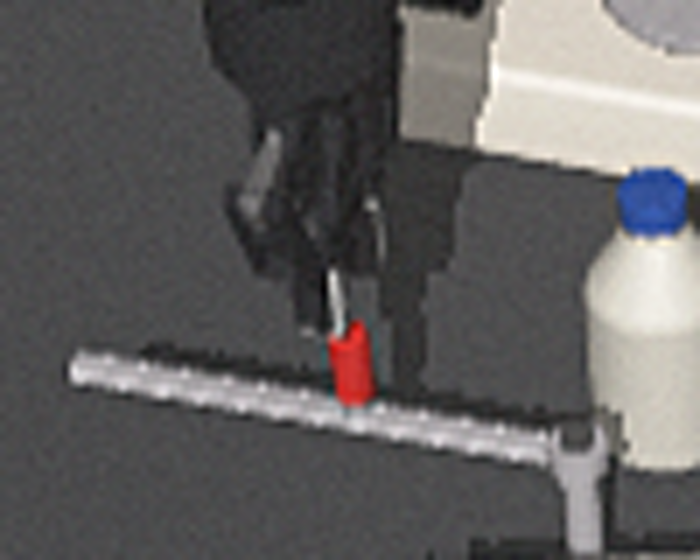

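Request:
servo_tool(rows=[0,0,0.5,0,0,0,0,0,1,0,0,0,0,0,1.5,0,0,0,0,0,1.8,0,0,0,0,0,1.8,0,0,0])

```text
time: 21.78
position: [480.8, 354.4, 124.4]
ee_rot: [[0.394, 0.919, -0.001], [0.919, -0.394, -0.001], [-0.001, -0.001, -1.0]]
wrist_force: [0.1, 0.4, 0.9]
finger_gap: 34.1
```

```bash
python3 snap.py 7
python3 - <<'E'
from h import *
crop("side7",205,90,305,170,7,"s7.png")
E
python3 go.py 481 355.3 125 66.7
```

```text
t 21.8833 pos [481.1 354.5 125.2] yaw 66.8 gap 34.2 F [ 0.1 -0.   0.5] q [29. 24. -1. 65. -0. 52.]
shift cm [ 0.064 -0.042  0.016] rot [-0.0002  0.0005  0.0018]
```

View pics/s7.png

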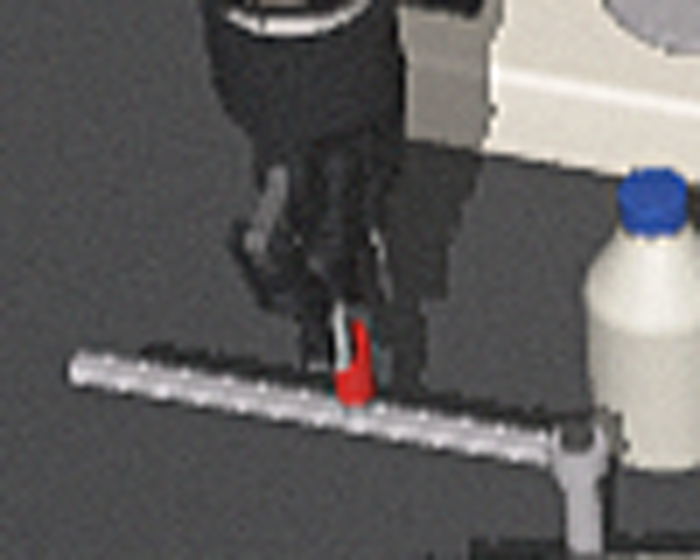

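Run:
```python
from h import *
s=load("side7")
for p in [(481.1,354.5,121),(481.1,354.5,157),(474.5,339,130),(487.8,370,130)]: print(p,(proj(s,p)-[205,90])*7)
y=np.array([.919,-.394]);x=np.array([.394,.919])
for w in(-11,11):
  for h in (-17,17): q=np.array([481.1,354.5])+x*h+y*w; print(w,h,(proj(s,[*q,132])-[205,90])*7)
```

```text
(481.1, 354.5, 121) [353.68141672 389.52170841]
(481.1, 354.5, 157) [344.26307573 324.59289463]
(474.5, 339, 130) [336.79439844 398.53872466]
(487.8, 370, 130) [365.9671481  348.76754722]
-11 -17 [312.15244796 390.35905669]
-11 17 [341.83763252 340.32115119]
11 -17 [359.98160058 399.99402835]
11 17 [389.13285894 349.69669102]
```

```bash
python3 -c "
import numpy as np
for f in [.04,.1,.18,.27,.36,.45,.54,.63,.72,.81,.90,.98,1.05,1.05]:
    print('%.2f, %.2f, 0, 0, 0, %.2f,'%(.18-9.8*np.sin(f),10.09-9.8*np.cos(f),-f),end=' ')"
```

```text
-0.21, 0.30, 0, 0, 0, -0.04, -0.80, 0.34, 0, 0, 0, -0.10, -1.57, 0.45, 0, 0, 0, -0.18, -2.43, 0.65, 0, 0, 0, -0.27, -3.27, 0.92, 0, 0, 0, -0.36, -4.08, 1.27, 0, 0, 0, -0.45, -4.86, 1.68, 0, 0, 0, -0.54, -5.59, 2.17, 0, 0, 0, -0.63, -6.28, 2.72, 0, 0, 0, -0.72, -6.92, 3.33, 0, 0, 0, -0.81, -7.50, 4.00, 0, 0, 0, -0.90, -7.96, 4.63, 0, 0, 0, -0.98, -8.32, 5.21, 0, 0, 0, -1.05, -8.32, 5.21, 0, 0, 0, -1.05,
```

Request:
servo_tool(rows=[-0.2,0.3,0,0,0,-0.04,-0.8,0.35,0,0,0,-0.1,-1.55,0.45,0,0,0,-0.18,-2.45,0.65,0,0,0,-0.27,-3.25,0.9,0,0,0,-0.36,-4.1,1.25,0,0,0,-0.45,-4.85,1.7,0,0,0,-0.54,-5.6,2.15,0,0,0,-0.63,-6.3,2.7,0,0,0,-0.72,-6.9,3.35,0,0,0,-0.81,-7.5,4,0,0,0,-0.9,-7.95,4.65,0,0,0,-0.98,-8.3,5.2,0,0,0,-1.05,-8.3,5.2,0,0,0,-1.05])

```text
time: 23.05
position: [496.8, 257.2, 125.4]
ee_rot: [[-0.603, 0.797, 0.0], [0.797, 0.603, -0.0], [-0.0, -0.0, -1.0]]
wrist_force: [0.2, 0.6, 0.1]
finger_gap: 34.3
```

```bash
python3 snap.py 8
python3 - <<'E'
from h import *
crop("side8",215,100,335,220,6,"s8.png")
from station import state
s=state();p=s["position"];R=s["ee_rot"];d=np.array([574.6,316.4])-p[:2]
print(p,s["wrist_force"],"theta",np.degrees(np.arctan2(-d[1],-d[0]))%360,"r",np.hypot(*d),"yaw",np.degrees(np.arctan2(R[1,0],R[0,0])),"P in tool",d@R[:2,0],d@R[:2,1],s["q"].round())
E
```

```text
[496.38932547 257.83670407 125.365587  ] [-0.33624222  0.0085119   0.28007023] theta 216.82546679082253 r 97.70654656371403 yaw 126.80300832309345 P in tool 0.03829844403284945 97.7065379765073 [ 19.  20.  -7.  63.  -0. -18.]
```

View pics/s8.png

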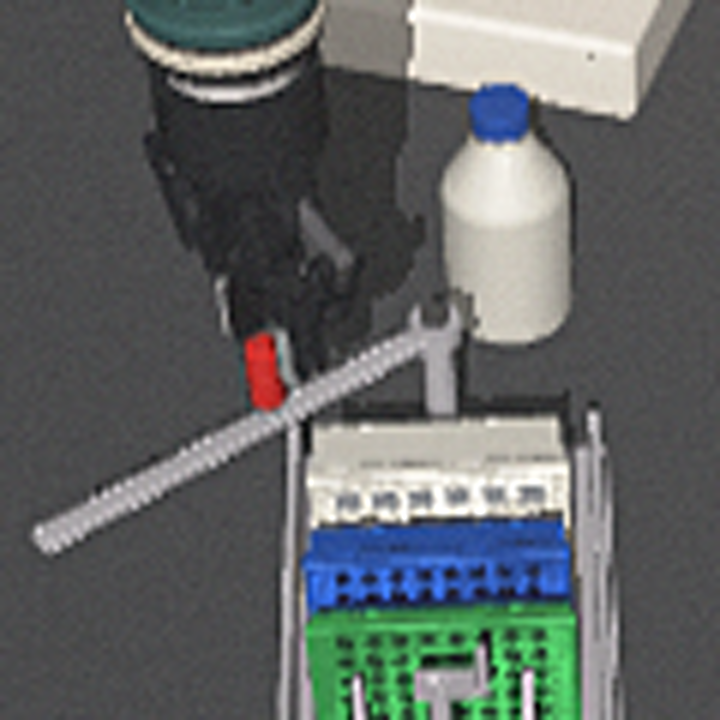

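```bash
python3 -c "
import numpy as np
for f in [.04,.1,.18,.27,.36,.45,.54,.63,.70,.76,.8,.8]:
    print('%.2f, %.2f, 0, 0, 0, %.2f,'%(-9.77*np.sin(f),9.77-9.77*np.cos(f),-f),end=' ')"
```

```text
-0.39, 0.01, 0, 0, 0, -0.04, -0.98, 0.05, 0, 0, 0, -0.10, -1.75, 0.16, 0, 0, 0, -0.18, -2.61, 0.35, 0, 0, 0, -0.27, -3.44, 0.63, 0, 0, 0, -0.36, -4.25, 0.97, 0, 0, 0, -0.45, -5.02, 1.39, 0, 0, 0, -0.54, -5.76, 1.88, 0, 0, 0, -0.63, -6.29, 2.30, 0, 0, 0, -0.70, -6.73, 2.69, 0, 0, 0, -0.76, -7.01, 2.96, 0, 0, 0, -0.80, -7.01, 2.96, 0, 0, 0, -0.80,
```

Request:
servo_tool(rows=[-0.4,0,0,0,0,-0.04,-1,0.05,0,0,0,-0.1,-1.75,0.15,0,0,0,-0.18,-2.6,0.35,0,0,0,-0.27,-3.45,0.65,0,0,0,-0.36,-4.25,0.95,0,0,0,-0.45,-5,1.4,0,0,0,-0.54,-5.75,1.9,0,0,0,-0.63,-6.3,2.3,0,0,0,-0.7,-6.75,2.7,0,0,0,-0.76,-7,2.95,0,0,0,-0.8,-7,2.95,0,0,0,-0.8])

```text
time: 24.15
position: [562.1, 219.7, 125.3]
ee_rot: [[-0.992, 0.128, -0.0], [0.128, 0.992, -0.0], [0.0, -0.0, -1.0]]
wrist_force: [-0.0, 0.3, -0.3]
finger_gap: 33.8
```

```bash
python3 snap.py 9
python3 - <<'E'
from h import *
crop("side9",225,100,345,250,5,"s9.png");crop("top9",190,220,320,320,6,"t9.png")
from station import state
s=state();p=s["position"];R=s["ee_rot"];d=np.array([574.6,316.4])-p[:2]
print(p,s["wrist_force"],"theta",np.degrees(np.arctan2(-d[1],-d[0]))%360,"r",np.hypot(*d),"yaw",np.degrees(np.arctan2(R[1,0],R[0,0])),"P in tool",d@R[:2,0],d@R[:2,1],s["q"].round())
E
```

```text
[561.774453   219.77755378 125.39668862] [-0.62394857 -0.80696451 -0.01308805] theta 262.43882880372905 r 97.46995316282069 yaw 172.4817125274588 P in tool -0.0729525654338341 97.46992251718781 [ 14.  24.  -0.  65.  -0. -69.]
```

View pics/s9.png

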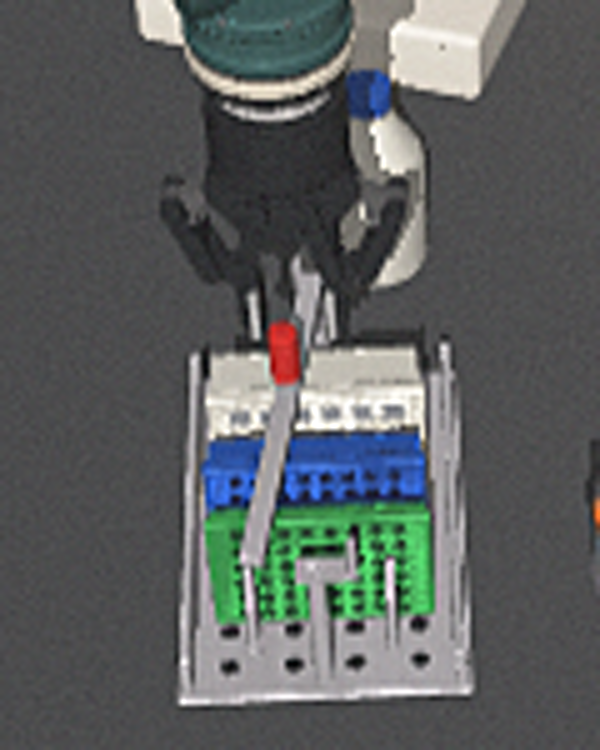

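View pics/t9.png

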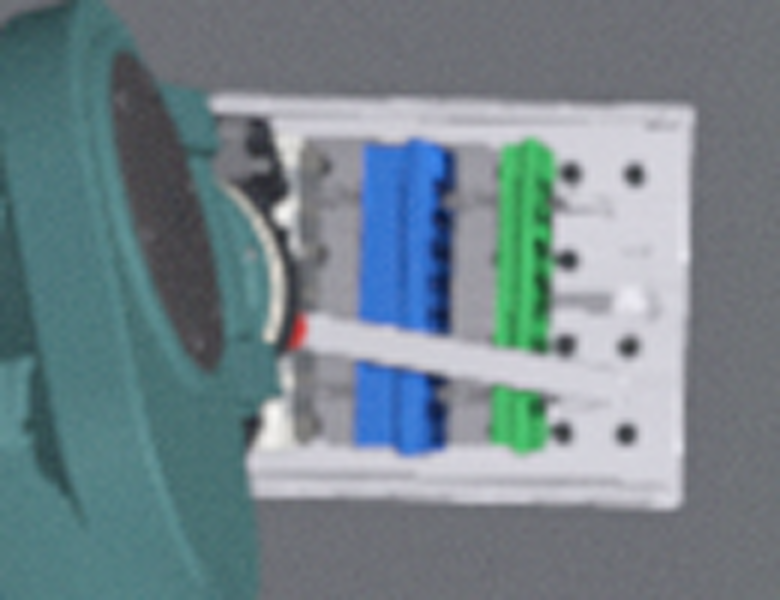

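Request:
servo_tool(rows=[-0.3,0,0,0,0,-0.03,-0.6,0.02,0,0,0,-0.06,-0.9,0.04,0,0,0,-0.09,-1,0.05,0,0,0,-0.1,-1.1,0.06,0,0,0,-0.1,-1.1,0.06,0,0,0,-0.1])

```text
time: 24.75
position: [572.6, 219.0, 125.4]
ee_rot: [[-0.999, 0.033, -0.0], [0.033, 0.999, -0.0], [0.0, -0.0, -1.0]]
wrist_force: [-1.4, -1.2, 1.0]
finger_gap: 34.0
```

Request:
servo_tool(rows=[-0.1,0,0,0,0,0,-0.2,0,0,0,0,0,-0.3,0,0,0,0,0,-0.3,0,0,0,0,0])

```text
time: 25.08
position: [575.7, 218.9, 125.4]
ee_rot: [[-0.999, 0.033, -0.0], [0.033, 0.999, -0.0], [0.0, -0.0, -1.0]]
wrist_force: [-2.9, -1.5, -0.4]
finger_gap: 34.0
```

```bash
python3 snap.py 10
python3 - <<'E'
from h import *
crop("side10",245,160,325,250,8,"s10.png");crop("top10",230,240,310,300,8,"t10.png")
from station import state
s=state();p=s["position"];R=s["ee_rot"];d=np.array([574.6,316.4])-p[:2]
print(p,s["wrist_force"],"theta",np.degrees(np.arctan2(-d[1],-d[0]))%360,"yaw",np.degrees(np.arctan2(R[1,0],R[0,0])))
E
```

```text
[575.60885315 218.89211671 125.39093342] [-1.89879024 -1.27309682  0.2521585 ] theta 270.59278248430064 yaw 178.0997016807697
```

View pics/s10.png

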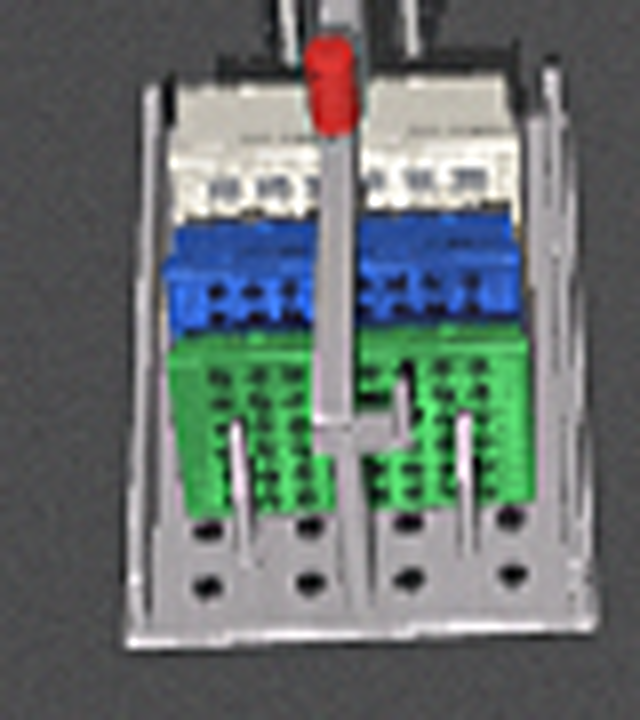

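View pics/t10.png

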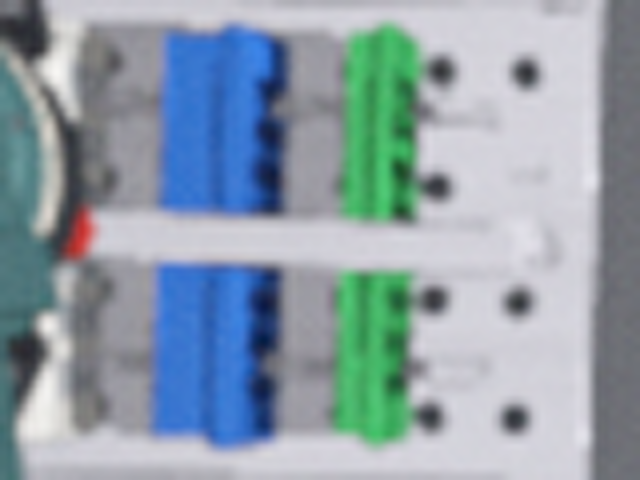

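Request:
servo_tool(rows=[-0.1,0,0,0,0,0,-0.2,0,0,0,0,0,-0.3,0,0,0,0,0,-0.3,0,0,0,0,0])

```text
time: 25.52
position: [577.7, 218.7, 125.2]
ee_rot: [[-0.999, 0.033, -0.002], [0.033, 0.999, -0.001], [0.002, -0.001, -1.0]]
wrist_force: [-8.0, -0.7, 2.5]
finger_gap: 34.1
```

Request:
servo_tool(rows=[-0.1,0,0,0,0,0,-0.2,0,0,0,0,0,-0.2,0,0,0,0,0])

```text
time: 25.77
position: [577.9, 218.7, 124.9]
ee_rot: [[-0.999, 0.033, -0.005], [0.033, 0.999, -0.001], [0.005, -0.001, -1.0]]
wrist_force: [-12.3, -0.2, 6.3]
finger_gap: 34.3
```

Request:
servo_tool(rows=[0.3,0,0,0,0,0,0.7,0,0,0,0,0,0.8,0,0,0,0,0,0.8,0,0,0,0,0])

```text
time: 26.1
position: [570.0, 219.1, 125.2]
ee_rot: [[-0.999, 0.033, -0.005], [0.033, 0.999, -0.0], [0.005, -0.0, -1.0]]
wrist_force: [0.2, 0.5, -0.8]
finger_gap: 34.1
```

```bash
python3 snap.py 11
python3 - <<'E'
from h import *
crop("side11",245,160,325,250,8,"s11.png");crop("top11",230,240,310,300,8,"t11.png")
E
python3 go.py 570 218 230 178.1
```

```text
t 26.2 pos [570.2 219.  125.1] yaw 178.12 gap 34.3 F [ 0.1 -0.2 -0.1] q [ 13.  25.   1.  66.   0. -75.]
shift cm [  0.064  -0.105 -10.49 ] rot [-0.0005 -0.0049  0.0003]
```

View pics/s11.png

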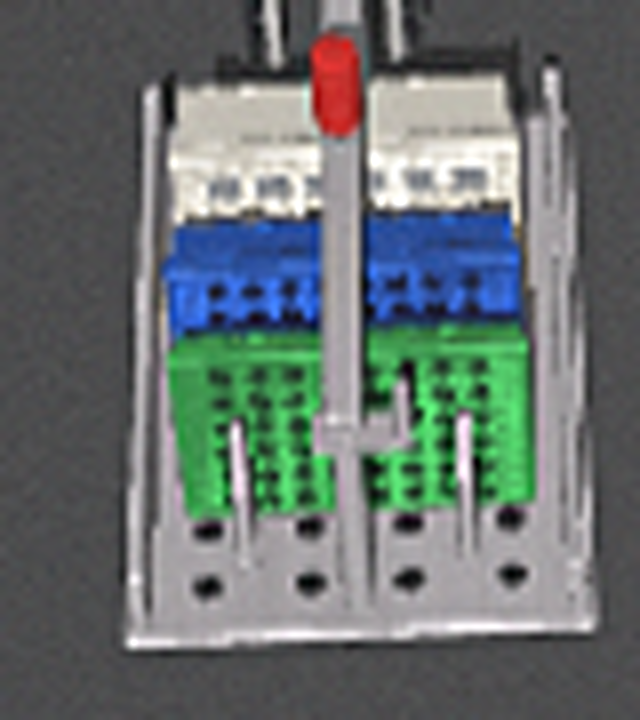

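View pics/t11.png

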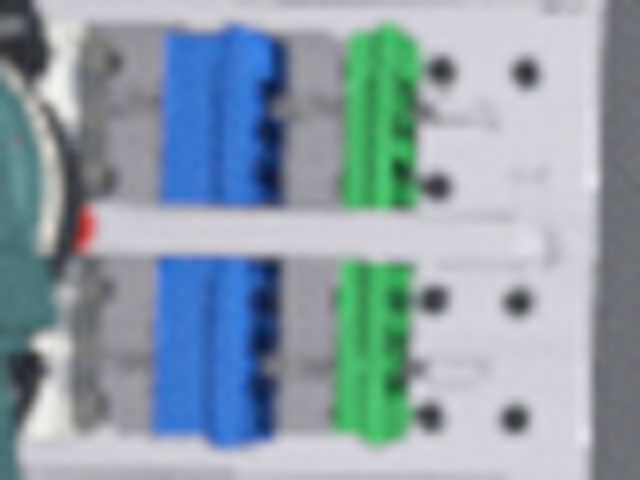

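Run:
```python
from h import *
s=load("top11")
f=lambda u,v,z=113: ray(s,(230+(u+.5)/8-.5,240+(v+.5)/8-.5),z)[:2]
# bar edges across plates from columns
I=s["pixels"].astype(int)
pts=[]
for u in range(246,296):
    col=I[258:282,u]; sat=col.max(1)-col.min(1)
    if u in range(251,264) or u in range(273,281):
        g=np.nonzero(sat<40)[0]
        if len(g): pts.append([u,258+g.mean(),len(g)])
pts=np.array(pts);print(pts.round(1).tolist())
W=np.array([ray(s,(u,v),113)[:2] for u,v,_ in pts])
k=np.polyfit(W[:,1],W[:,0],1);print("bar dir deg (0=-y):",np.degrees(np.arctan(k[0])),"x at y=316.4",np.polyval(k,316.4),"x at 100",np.polyval(k,100))
c=np.array([568,200.3]);a=np.radians(-3.2)
print("expected end", c+[116*np.sin(a),-116*np.cos(a)],"pivot",c-[116*np.sin(a),-116*np.cos(a)])
```

```text
[[251.0, 268.5, 6.0], [252.0, 268.5, 6.0], [253.0, 268.5, 6.0], [254.0, 268.5, 6.0], [255.0, 268.5, 6.0], [256.0, 268.5, 6.0], [257.0, 268.5, 6.0], [258.0, 268.5, 6.0], [259.0, 268.5, 6.0], [260.0, 268.5, 6.0], [261.0, 268.5, 6.0], [262.0, 268.5, 6.0], [263.0, 269.0, 7.0], [273.0, 268.5, 6.0], [274.0, 269.0, 7.0], [275.0, 269.0, 7.0], [276.0, 269.0, 7.0], [277.0, 269.0, 7.0], [278.0, 269.0, 7.0], [279.0, 269.0, 7.0], [280.0, 269.0, 7.0]]
bar dir deg (0=-y): 2.9281244398785082 x at y=316.4 573.9275230426871 x at 100 562.8586737201563
expected end [561.52470542  84.48087135] pivot [574.47529458 316.11912865]
```

Request:
servo_tool(rows=[0,0,-0.8,0,0,0,0,0,-2,0,0,0,0,0,-4,0,0,0,0,0,-6.5,0,0,0,0,0,-9,0,0,0,0,0,-10.5,0,0,0,2,0,-11,0,0,0,5,0,-11,0,0,0,8,0,-11,0,0,0,11,0,-11,0,0,0,14,0,-11,0,0,0,16,0,-11,0,0,0,16,0,-11,0,0,0])

```text
time: 27.28
position: [407.7, 224.4, 237.3]
ee_rot: [[-0.999, 0.032, -0.004], [0.032, 0.999, 0.0], [0.004, 0.0, -1.0]]
wrist_force: [0.2, 0.1, 1.3]
finger_gap: 34.5
```

```bash
python3 snap.py 12
python3 - <<'E'
from h import *
crop("side12",225,100,345,250,5,"s12.png")
E
python3 go.py 400 218 230 178.1
```

```text
t 27.3833 pos [410.9 224.5 236.8] yaw 178.15 gap 34.4 F [ 0.1 -0.4  1.1] q [ 19.   9.  -5.  76.   0. -70.]
shift cm [ 1.062 -0.682  0.688] rot [ 0.     -0.0033  0.0009]
```

View pics/s12.png

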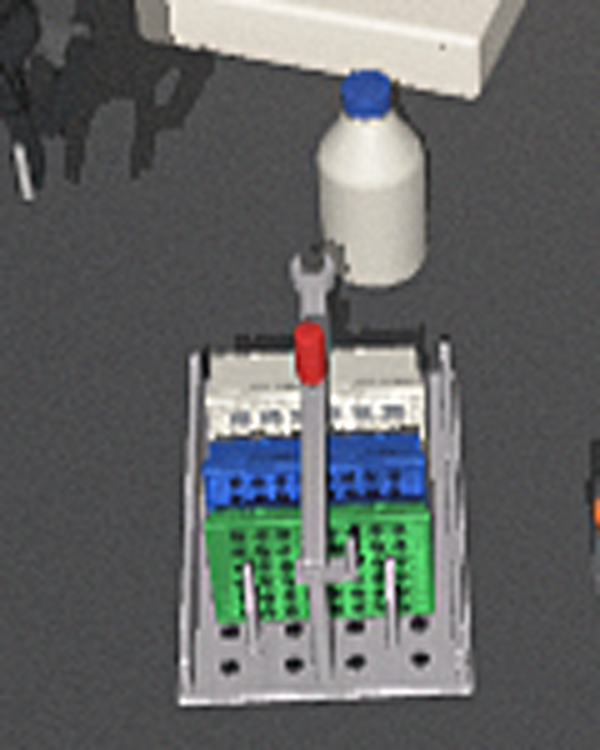

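View pics/top12.png

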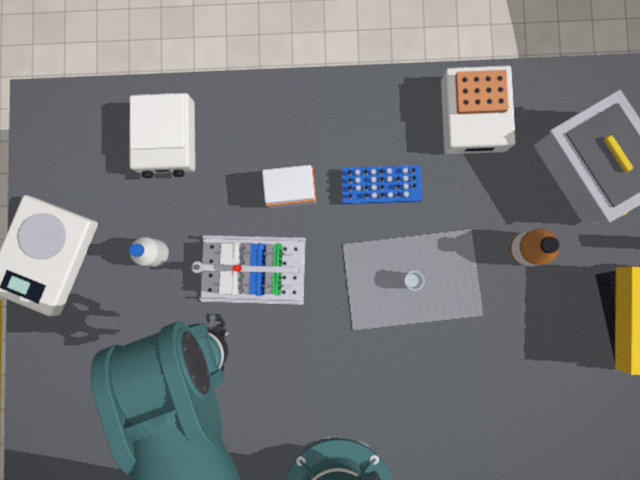

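Run:
```python
from h import *
from m import rect,blob
s=load("top12");I=s["pixels"].astype(int);R,G,B=I[...,0],I[...,1],I[...,2]
m=blob((R>150)&(G<110)&(B<110),225,250,255,280); v,u=np.nonzero(m); print("knob",ray(s,(u.mean(),v.mean()),139))
c=np.array([568,200.3]);a=np.radians(-3.2);ex=np.array([np.cos(a),np.sin(a)]);ey=np.array([-ex[1],ex[0]])
for n,p in (("thin",-68),("mid",-18),("deep",46)): print(n,c+ey*p)
crop("top12",190,228,312,312,6,"t12.png")
```

```text
knob [569.174963   217.58537072 139.        ]
thin [564.20413766 132.40602804]
mid [566.99521291 182.32806624]
deep [570.56778923 246.22827515]
```

View pics/t12.png

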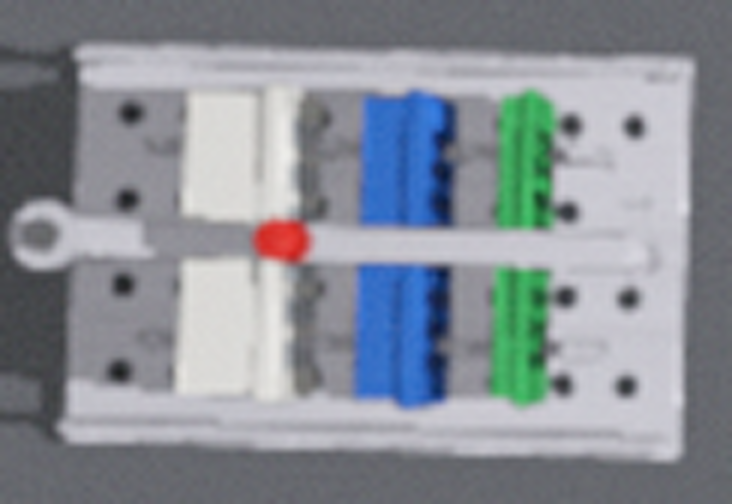

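```bash
python3 -c "
from station import sign_off,state
print(state()['time'],sign_off())"
```

```text
the job is handed in; nothing more can be done
27.3833 None
```

I handed the job in at 27.4 s. The white plate went into the wide slot first, then the blue one into the middle slot. After that I swung the bar by its knob across all three plates to its stop.

**Plates:** Both went down without any noticeable side force. The upward force then rose at the floor height: 2.4 N for white and 6.8 N for blue. In the last pictures all three plates stand upright in their slots under the bar.

**Bar:** At the end of the swing the push force rose to 12 N with almost no further movement. The knob then measured (569, 218) mm against (569, 216) expected for closed. The bar's direction was about 0.3° from the rack's axis, which is within measuring error.

**Check that did not fully agree:** In the side picture a small upright lip on the rest post still stood about 13 mm clear of the bar, by eye. I took the stop to be at the pivot, because the force, knob position and bar angle all agreed with that.

**Other objects:** The beaker, bottles, tip box, vial rack and green plate looked unmoved in the final pictures. The gripper was well clear of everything, and I saw no force above about 12 N at the wrist.

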